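Drive tassel caps home in the pedal press

TASK

Two or three leader pieces for the big prayer-bead strings lie on the cart, each with its black tassel cap not yet fully on. Drive every cap fully home on the pedal press, one piece at a time: push the piece down past the sprung jaw until both journals sit in the forks, cap towards the ram, press the pedal down to its stop and let it come back up, then take the piece out. Lay all the finished pieces flat and side by side on the floor of the clear acrylic box, none on top of another. Drive no cap on by any other means, and leave the saucer and the pliers where they are.

Things in the scene. Friction and masses are not known exactly. Their poses are not given: they have to be found in the camera images.
- press: pedal cap press bolted to the cart: green bed plate 90 (x) x 365 (y) x 14 mm, from y = -55 to +310. Origin on the cart top directly below the clip seat; +x away from the robot at zero yaw, z up. Along +y: the clip, the ram, the pedal. The ram's guide housing fills y = 98 to 146, x within 38, up to z = 108. Between the forks there is room for fingers down to z = 33
- seat (a point): axis of the clip, 58 mm above the press origin: where a leader's origin is when seated, leader along press y, cap towards +y (may be 5 mm off along y). Two steel forks, each 8 mm thick along y, inner faces 66 mm apart, slot 17.5 mm wide, polished, open upwards; the +x tines rise 24 mm above the seat with a sloped lead-in, the -x tines end at seat height
- jaw (a joint): sprung jaw on the -x side of the forks, hinged low along y: 0 closed, grows (rad) as it swings out to -x; one roller (radius 5 mm, top 15 mm above the seat) reaches over each slot. A leader pushed straight down shoves the rollers aside (8 to 15 N in all, about 0.1 rad) and they snap back over its journals; a similar straight pull up takes it out
- ram_face (a point): face of the ram (brass disc, radius 10 mm) level with the seat, 91 mm from it towards press +y when the pedal is up; moves 22.5 mm towards -y as the pedal goes down to its stop, pushing the leader against the forks and then its cap on
- pad (a point): centre of the top of the pedal's ribbed tread plate (64 x 56 mm), towards press +y of the hinge; moves with the pedal: 148 mm above the cart when up, 72 mm at the stop, where it lies 7 mm further towards press +y
- pedal_hinge (a point): hinge of the pedal on the press (axis along press x), 98 mm above the cart, at press y = 125
- pedal (a joint): spring pedal: 0 up at rest (sloping up 0.275 rad), 0.55 rad down at its stop (sloping down 0.275 rad). Takes 5 to 10 N at the tread, up to 20 N while a cap is being driven; springs back when let go. It drives the ram
- bead_box: open clear acrylic box with grey liner, fixed: outside 164 (x) x 200 (y) x 30 mm high, walls and floor 4 mm. Origin under its centre, z up
- saucer: blue ceramic saucer with spare beads, 140 mm across, 22 mm high, origin under its centre; loose, to be left alone
- pliers: nickel flat-nose pliers lying along their x axis, 155 x 40 x 13 mm, origin at their underside near mid-length; loose, to be left alone
- leader1: cherry-wood leader piece, 0.11 kg, may be absent. Origin on its axis amid the square barrel (56 mm long, 24 x 24, the place to grip), 12 mm above what it lies on; x along it to the black cap. Round journals (radius 7) on both sides, 28 to 52 mm from the origin; knob finial (radius 9.5) from -52 to -77; cap radius 11, 22 long, its inner end at +52 when home, +61 at joint 0
- cap1 (a joint): tassel cap of leader 1: distance in m it has been driven on; 0 to 0.0015 at the start (about 9 mm of pale tenon showing), 0.009 when home against the shoulder (no tenon showing). A tight fit: moves only under about 25 N along the axis and stays where it is left
- leader2: cherry-wood leader piece, 0.11 kg, may be absent. Origin on its axis amid the square barrel (56 mm long, 24 x 24, the place to grip), 12 mm above what it lies on; x along it to the black cap. Round journals (radius 7) on both sides, 28 to 52 mm from the origin; knob finial (radius 9.5) from -52 to -77; cap radius 11, 22 long, its inner end at +52 when home, +61 at joint 0
- cap2 (a joint): tassel cap of leader 2: distance in m it has been driven on; 0 to 0.0015 at the start (about 9 mm of pale tenon showing), 0.009 when home against the shoulder (no tenon showing). A tight fit: moves only under about 25 N along the axis and stays where it is left
- leader3: cherry-wood leader piece, 0.11 kg, may be absent. Origin on its axis amid the square barrel (56 mm long, 24 x 24, the place to grip), 12 mm above what it lies on; x along it to the black cap. Round journals (radius 7) on both sides, 28 to 52 mm from the origin; knob finial (radius 9.5) from -52 to -77; cap radius 11, 22 long, its inner end at +52 when home, +61 at joint 0
- cap3 (a joint): tassel cap of leader 3: distance in m it has been driven on; 0 to 0.0015 at the start (about 9 mm of pale tenon showing), 0.009 when home against the shoulder (no tenon showing). A tight fit: moves only under about 25 N along the axis and stays where it is left
Mind the look-alikes: they are no part of the job. Leave any turquoise look-alike of the leader3 alone.

How it is judged:
On the way, in this order (a step that is already met when the one before it is completed fails the run):
1. a leader sits in both forks of the clip (((distance between leader1 and seat below 0.009 m and z of leader1 in the frame of seat below 0.003 m and angle between the x axis of leader1 and the y axis of press, either way round below 0.08 rad) or (distance between leader2 and seat below 0.009 m and z of leader2 in the frame of seat below 0.003 m and angle between the x axis of leader2 and the y axis of press, either way round below 0.08 rad) or (distance between leader3 and seat below 0.009 m and z of leader3 in the frame of seat below 0.003 m and angle between the x axis of leader3 and the y axis of press, either way round below 0.08 rad))), for 0.2 s.
2. the pedal is pressed down to its stop with a leader in the clip (value of joint pedal above 0.52 rad and ((distance between leader1 and seat below 0.009 m and z of leader1 in the frame of seat below 0.003 m and angle between the x axis of leader1 and the y axis of press, either way round below 0.08 rad) or (distance between leader2 and seat below 0.009 m and z of leader2 in the frame of seat below 0.003 m and angle between the x axis of leader2 and the y axis of press, either way round below 0.08 rad) or (distance between leader3 and seat below 0.009 m and z of leader3 in the frame of seat below 0.003 m and angle between the x axis of leader3 and the y axis of press, either way round below 0.08 rad))), for 0.1 s.
At the end, for the whole second after the job is handed in: every leader present has its cap home (driven at least 7.2 of 9 mm) and lies at rest on the floor of the acrylic box, within 0.2 rad of level, its origin inside the box's outline and less than 30 mm above the box's underside; the pedal is back up (below 0.05 rad) (value of joint pedal below 0.05 rad and value of joint each of cap1, cap2, cap3 above 0.0072 m and x of leader1 in the frame of bead_box between -0.085 and 0.085 m and y of leader1 in the frame of bead_box between -0.1 and 0.1 m and z of each of leader1, leader2, leader3 in the frame of bead_box below 0.03 m and angle between each of leader1, leader2, leader3's own x axis and vertical above 1.37 rad and linear speed of each of leader1, leader2, leader3 below 0.02 m/s and x of leader2 in the frame of bead_box between -0.085 and 0.085 m and y of leader2 in the frame of bead_box between -0.1 and 0.1 m and x of leader3 in the frame of bead_box between -0.085 and 0.085 m and y of leader3 in the frame of bead_box between -0.1 and 0.1 m); the robot touches nothing.
It fails at once if a cap is driven on while its leader is not in the clip of the press ((velocity of joint cap1 above 0.006 m/s and distance between leader1 and seat above 0.03 m) or (velocity of joint cap2 above 0.006 m/s and distance between leader2 and seat above 0.03 m) or (velocity of joint cap3 above 0.006 m/s and distance between leader3 and seat above 0.03 m)).
It fails at once if the saucer or the pliers are moved more than 40 mm (distance of any of saucer, pliers from where it was at the start of the episode above 0.04 m).
Of leader1, leader2, leader3 only 2 to 3 are there at a start; the rules pass over those that are not, and their reading is None.
At some moment in a run one of leader1, leader2, leader3 may be knocked a few centimetres aside while the robot is not near it.
Once in a run the grip may slacken for a moment while it holds something.
It also fails if it takes over 210 s, if anything falls off the work surface, if the arm or the gripper's body presses on something with over 40 N, if the wrist force passes 120 N, or if a joint passes its speed limit or range.

ROBOT

A 7-joint arm with a two-finger parallel gripper is mounted at the origin on the work surface. World frame = base frame: x ahead of the robot, y to its left, z up, the work surface at z = 0. Lengths are in m, angles in rad, forces in N, time in s.
With the tool pointing down it reaches from about 0.35 to 0.9 m from the base axis. Payload 8.1 kg.
Tool frame: the origin (TCP) lies on the centre line of the jaws, within the pads' length; the fingertips stand 11 mm ahead of it and the grasp point (between the pads) lies 8 mm behind it (arm.nose_length is the distance from the TCP to the fingertips, in m); z points along the fingers, y is the line along which they close (so a half turn about z gives the same grasp; the last joint's range is limited). The gripper opens to 92 mm and grips with 3 to 60 N. Pads are 19 mm wide; open, the fingers measure 130 mm over their backs; the gripper's body (75 mm by 190 mm) begins 47 mm behind the grasp point.
Start: joints at [-1.402, 0.434, 0.025, 1.573, -0.012, 1.134, -0.075], TCP at [0.168, 0.602, 0.238] pointing down, gripper open.
Joint ranges: [-2.62, 2.62], [-0.44, 2.09], [-1.27, 1.32], [0.08, 2.57], [-1.32, 4.46], [0.12, 2], [-2.74, 2.74]. Speed limits (rad/s): [2.22, 2.22, 3.01, 3.01, 3.14, 3.14, 3.14].

INTERFACE

Orientations are given as a rotation vector (axis times angle).
In Python, from cell import arm gives the robot as it stands.
- The arm moves only by the tool jog_arm, never from a script. Its argument "moves" is a list of rows, each a list of 4 numbers: the shift along the tool's x, y, z in m, then the turn about the tool's z in rad. In form: [[tx, ty, tz, spin], ...]. A call has 1 to 20 rows; each row is the pose to reach, as a shift and turn from the pose commanded when the call began, along the tool's axes at that moment; what a row does not reach only later rows make up. A row lasts 1/8 s, in which the tool goes at most 62.5 mm and 10.7 degrees, less where a joint would pass 70% of its speed; a pose out of reach is approached as far as the arm can. A call with a gripper value outside its range is refused whole. "hand" is the finger opening in m, from 0 to 0.0918, set as the call begins (left out, the last holds). The fingers move at their own pace and stop on an object; "newtons" is the grip in N (left out, the last holds). Time passes only in rows, so rows that repeat a pose let the fingers close. It gives the time, the measured TCP pose, the force, the opening and the grip force at its end, in the units of the state.
- arm.observe(): the state, without advancing time (a new reading comes with each control period).
- arm.get_image(name): name is "scene" or "side" or "wrist"; returns a dict with "color" (400x640x3 uint8, red, green, blue), "z_map" (400x640 float32, m along the optical axis (not along the pixel's ray), 0 where there is no reading), "fx", "fy", "cx", "cy" (pixels), "rvec" (rotation vector, rad) and "tvec" (3), from world to camera coordinates, as OpenCV has them. Camera axes: x right, y down, z forward; pixel columns grow to the right and rows downward; lengths in m; the calibration is good to about 2 mm. A picture is of the moment at which its call begins.
- arm.sign_off(): hands the job in; it is judged then, once.
The state is a dict: "clock": time; "joints": joint angles; "dq": joint speeds; "joint_efforts": joint torques, N m; "position": TCP position; "ee_rot": TCP orientation; "force": force on the tool from outside, world axes, zero at the start; "ft_torque": the same for the moment, N m; "width": opening from 0.0 (shut) to 1.0 (fully open); "gripper_force": force on a finger pad.
Only numpy, scipy, OpenCV 4.12 (cv2) and the standard library are available. Lean on these libraries where they do the work, as an engineer would, in place of code of your own. Each camera call takes 0.05 s, during which the arm holds its last target. There are 200 camera calls.

## Working session

There is one attempt and no reset: what is moved stays moved. The work goes in short steps, Python scripts to look and compute and a tool call to move; the robot and the scene stay as the last step left them, time stands still between calls to the robot, and variables do not carry over. Pictures are saved under pics/ and viewed, at most 14 in all, crops included, and the job is handed in when it is done.

Besides the shell and the picture viewer there is one more tool, called after ">>>" in YAML: its name, and indented under it one key for each argument. jog_arm: Moves the arm, as the interface text tells. Its arguments: {"type":"object","properties":{"moves":{"type":"array"},"hand":{"type":"number"},"newtons":{"type":"number"}},"required":["moves"]}

```bash
mkdir -p pics; ls
cat > h.py <<'E'
import numpy as np, cv2
from cell import arm
def K(im): return np.array([[im['fx'],0,im['cx']],[0,im['fy'],im['cy']],[0,0,1.]])
def Rt(im): return cv2.Rodrigues(np.array(im['rvec'],float))[0], np.array(im['tvec'],float).ravel()
def ray(im,u,v,z):
    R,t=Rt(im); c=-R.T@t; d=R.T@np.array([(u-im['cx'])/im['fx'],(v-im['cy'])/im['fy'],1.]); return c+d*(z-c[2])/d[2]
def cloud(im):
    R,t=Rt(im); Z=im['z_map']; v,u=np.mgrid[:Z.shape[0],:Z.shape[1]]
    P=np.stack([(u-im['cx'])/im['fx']*Z,(v-im['cy'])/im['fy']*Z,Z],-1)
    W=(P-t)@R; W[Z==0]=np.nan; return W
def proj(im,P):
    R,t=Rt(im); q=K(im)@(R@np.asarray(P,float)+t); return q[:2]/q[2]
def save(im,name): cv2.imwrite(f'pics/{name}.png',im['color'][:,:,::-1])
def get(n): return arm.get_image(n)
def st():
    s=arm.observe(); print('t',round(s['clock'],2),'p',np.round(s['position'],4),'r',np.round(s['ee_rot'],3),'F',np.round(s['force'],1),'w',round(s['width']*91.8,1),'g',round(s['gripper_force'],1)); return s
E
python3 - <<'E'
from h import *
st()
a=get('scene');b=get('side');c=get('wrist')
for n,i in zip(('scene','side','wrist'),(a,b,c)): save(i,n+'0'); print(n,i['fx'],i['cx'],-Rt(i)[0].T@Rt(i)[1],(i['z_map']>0).mean())
E
```

```text
pics
t 0.0 p [0.1677 0.6016 0.2369] r [-4.260e-01 -3.113e+00  3.000e-03] F [-0.  -0.8 -1. ] w 91.9 g 0.0
scene 370.3361511028508 327.5152233668333 [ 1.01671423 -0.11031483  1.02013933] 0.9959375
side 489.7809559023555 316.3214164901723 [ 0.07726915 -0.87452845  1.0887309 ] 0.996109375
wrist 287.0375734700855 317.13303863028057 [0.09525347 0.62194141 0.3820084 ] 0.99601171875
```

```bash
ls pics
```

```text
scene0.png
side0.png
wrist0.png
```

View pics/scene0.png

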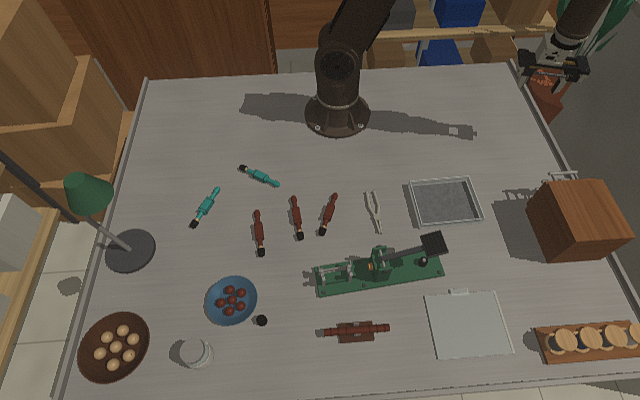

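View pics/side0.png

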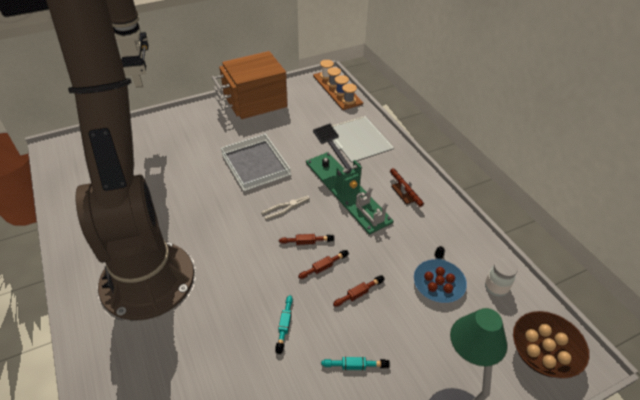

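Scene view: three cherry leaders on the cart at (259,232), (297,217) and (328,214), with black caps at their lower ends. Two turquoise look-alikes are at (205,207) and (259,175). The piece on a stand at (355,330) is off the cart surface and has no black cap. The press bed runs from (315,285) to (440,265), with the clip on the left and the pedal tread at (435,242). The box is at (445,200), the pliers at (373,212) and the saucer at (231,300).

```bash
cat >> h.py <<'E'
def both():
    Ws=[];Cs=[]
    for n in ('scene','side'):
        i=get(n); Ws.append(cloud(i).reshape(-1,3)); Cs.append(cv2.cvtColor(i['color'],cv2.COLOR_RGB2HSV).reshape(-1,3).astype(int))
    return Ws,Cs
def leaders(im,zmin=0.006,zmax=0.05,rng=((.25,.9),(-.5,.6))):
    """red wood blobs: centre, axis toward cap (dark end)"""
    W=cloud(im); h=cv2.cvtColor(im['color'],cv2.COLOR_RGB2HSV).astype(int)
    m=((h[...,0]<12)|(h[...,0]>172))&(h[...,1]>110)&(h[...,2]>30)
    ok=m&(W[...,2]>zmin)&(W[...,2]<zmax)&(W[...,0]>rng[0][0])&(W[...,0]<rng[0][1])&(W[...,1]>rng[1][0])&(W[...,1]<rng[1][1])
    n,l,s,c=cv2.connectedComponentsWithStats(ok.astype(np.uint8),connectivity=8)
    out=[]
    for k in range(1,n):
        if s[k,4]<60: continue
        P=W[l==k]; r=cv2.minAreaRect(P[:,:2].astype(np.float32)); 
        mu=P[:,:2].mean(0); e=np.linalg.svd(P[:,:2]-mu,full_matrices=False)[2][0]
        q=(P[:,:2]-mu)@e
        out.append((c[k].round(0),s[k,4],mu,e,q.min(),q.max(),P[:,2].max()))
    return out
E
python3 - <<'E'
from h import *
np.set_printoptions(precision=4,suppress=True)
for n in('scene','side'):
    i=get(n); print(n)
    for o in leaders(i): print(*o)
    W=cloud(i); h=cv2.cvtColor(i['color'],cv2.COLOR_RGB2HSV).astype(int)
    g=(h[...,0]>50)&(h[...,0]<85)&(h[...,1]>90)&(W[...,2]>0.008)&(W[...,2]<0.02)&(W[...,0]>.4)&(W[...,0]<.75)&(W[...,1]>-.2)
    P=W[g]; print('bed',len(P),P[:,2].mean(),cv2.minAreaRect(P[:,:2].astype(np.float32)))
    g=(W[...,2]>0.024)&(W[...,2]<.036)&(W[...,0]>.3)&(W[...,0]<.58)&(W[...,1]>.12)&(W[...,1]<.4)
    P=W[g]; print('boxrim',len(P),cv2.minAreaRect(P[:,:2].astype(np.float32)))
    g=(W[...,2]>0.002)&(W[...,2]<.008)&(W[...,0]>.3)&(W[...,0]<.52)&(W[...,1]>.15)&(W[...,1]<.35)
    P=W[g]; print('boxfloor',len(P),cv2.minAreaRect(P[:,:2].astype(np.float32)))
    g=(W[...,2]>0.13)&(W[...,2]<.17)&(h[...,2]<90)&(W[...,0]>.4)&(W[...,0]<.7)&(W[...,1]>.0)&(W[...,1]<.4)
    P=W[g]; print('tread',len(P),P.mean(0) if len(P) else 0,cv2.minAreaRect(P[:,:2].astype(np.float32)) if len(P) else 0)
    if n=='scene':
        c=i['color'][165:300,170:490]; cv2.imwrite('pics/crop1.png',cv2.resize(c[:,:,::-1],None,fx=2.5,fy=2.5,interpolation=cv2.INTER_CUBIC))
E
```

```text
scene
[330. 209.] 200 [ 0.431  -0.0618] [ 0.9302 -0.3671] -0.06193298762827134 0.05656433509550012 0.02933941060934818
[296. 213.] 192 [ 0.4371 -0.1671] [0.992  0.1261] -0.06409307250294076 0.053066552174936006 0.02966449274369785
[258. 228.] 219 [ 0.4817 -0.2828] [0.9934 0.115 ] -0.06459662470809188 0.05409204260090079 0.02968916202392105
[229. 311.] 63 [ 0.7271 -0.3528] [-0.2167  0.9762] -0.0114538084352714 0.0107139837160098 0.03603924079453307
[356. 331.] 611 [ 0.8036 -0.0214] [-0.0005 -1.    ] -0.08414110525476017 0.08384563721313518 0.04322140725185099
bed 221 0.013670528091632083 ((0.6408242583274841, 0.06391157954931259), (0.08681283891201019, 0.36159956455230713), 5.619622230529785)
boxrim 303 ((0.4251498579978943, 0.30369994044303894), (0.16672687232494354, 0.19600611925125122), 1.5527478456497192)
boxfloor 1769 ((0.41023746132850647, 0.24988001585006714), (0.1997648924589157, 0.2197583168745041), 89.89971160888672)
tread 555 [0.6287 0.1898 0.147 ] ((0.6280698180198669, 0.18174780905246735), (0.06316481530666351, 0.07542197406291962), 6.44645881652832)
side
[405. 190.] 355 
[... 482 characters left out ...]
-0.7218] -0.02871246784473693 0.02475465704507803 0.033496378881801556
[355. 293.] 329 [ 0.4754 -0.2876] [-0.9936 -0.1133] -0.061552082877668016 0.06341067542172166 0.029835802678481852
bed 1160 0.01311879598128263 ((0.6387704014778137, 0.060507118701934814), (0.0892324149608612, 0.36247873306274414), 5.442467212677002)
boxrim 241 ((0.4268745183944702, 0.30065691471099854), (0.16661594808101654, 0.20071907341480255), 1.2350332736968994)
boxfloor 987 ((0.41029804944992065, 0.25016307830810547), (0.21907761693000793, 0.1994393765926361), 0.10483693331480026)
tread 316 [0.6248 0.188  0.1455] ((0.6266311407089233, 0.18593209981918335), (0.0638212263584137, 0.0692538470029831), 4.409608840942383)
```

View pics/crop1.png

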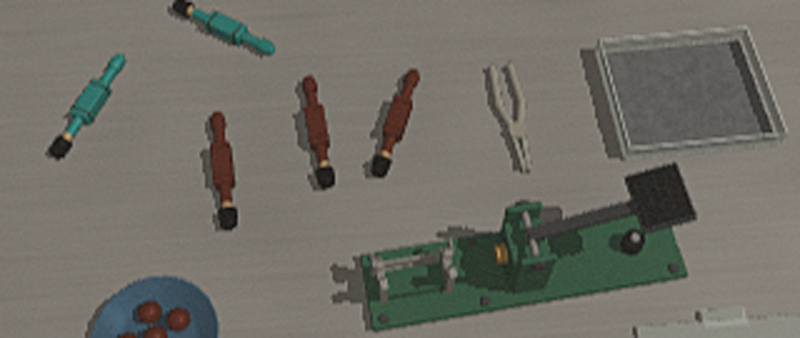

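The three cherry pieces with black caps and pale tenons, at crop positions (220,170), (317,132) and (397,122), are the leaders. The turquoise ones (90,100) and (225,25) and the stand piece are look-alikes. The press clip is at (410,265), the brass ram at (502,252), the pedal tread at (660,198) and the box at (690,95).

I'll hover over the nearest leader and refine with the wrist camera.

```bash
cat >> h.py <<'E'
def to(x,y,z,psi):
    s=arm.observe(); R=cv2.Rodrigues(np.array(s['ee_rot'],float))[0]; p=np.array(s['position'])
    d=R.T@(np.array([x,y,z])-p); cur=np.arctan2(R[1,0],R[0,0]); sp=(cur-psi+np.pi)%(2*np.pi)-np.pi
    print('psi',round(cur,4),'shift',np.round(d,4),'spin',round(sp,4),'tilt',np.round(R[:2,2],4))
E
python3 -c "
from h import *
to(.438,-.068,.2,-.382)"
```

```text
psi 2.8698 shift [-0.4402 -0.5727  0.0378] spin -3.0314 tilt [-0.0001 -0.0007]
```

>>> jog_arm:
  moves:
    - [-0.024,-0.032,0.002,0.18]
    - [-0.049,-0.064,0.004,0.36]
    - [-0.073,-0.095,0.006,0.54]
    - [-0.098,-0.127,0.008,0.72]
    - [-0.122,-0.159,0.01,0.9]
    - [-0.147,-0.191,0.012,1.08]
    - [-0.171,-0.223,0.014,1.26]
    - [-0.196,-0.255,0.016,1.44]
    - [-0.22,-0.286,0.018,1.62]
    - [-0.245,-0.318,0.02,1.8]
    - [-0.269,-0.35,0.022,1.98]
    - [-0.294,-0.382,0.024,2.16]
    - [-0.318,-0.414,0.026,2.34]
    - [-0.342,-0.445,0.028,2.52]
    - [-0.367,-0.477,0.03,2.7]
    - [-0.391,-0.509,0.032,2.88]
    - [-0.416,-0.541,0.034,3.06]
    - [-0.44,-0.573,0.038,3.25]
    - [-0.44,-0.573,0.038,3.25]
    - [-0.44,-0.573,0.038,3.25]
  hand: 0.065

```text
clock: 2.75
position: [0.4375, -0.0678, 0.1996]
ee_rot: [-3.085, 0.592, 0.001]
force: [0.5, 0.4, -0.8]
width: 0.707
gripper_force: 0.0
```

Run:
```python
from h import *
np.set_printoptions(precision=4,suppress=True)
s=st(); print(np.round(s['joints'],3))
i=get('wrist'); save(i,'wrist1')
for o in leaders(i,zmin=0.004,zmax=.04): print(*o)
```

```text
t 2.75 p [ 0.4375 -0.0678  0.1996] r [-3.085  0.592  0.001] F [ 0.5  0.4 -0.8] w 64.9 g 0.0
[-0.719  0.226  0.912  2.095 -0.224  0.919 -1.632]
[489.  72.] 2681 [ 0.4788 -0.2793] [-0.9928 -0.1201] -0.05732200297107656 0.06886256069245685 0.024884853786081018
[398. 151.] 1732 [ 0.4351 -0.165 ] [-0.9922 -0.1245] -0.05696383764851121 0.069271610609268 0.024327138553834456
[315. 188.] 1500 [ 0.4301 -0.0618] [-0.9302  0.3671] -0.057798828459828526 0.06841868590949865 0.024191190403537198
```

View pics/wrist1.png

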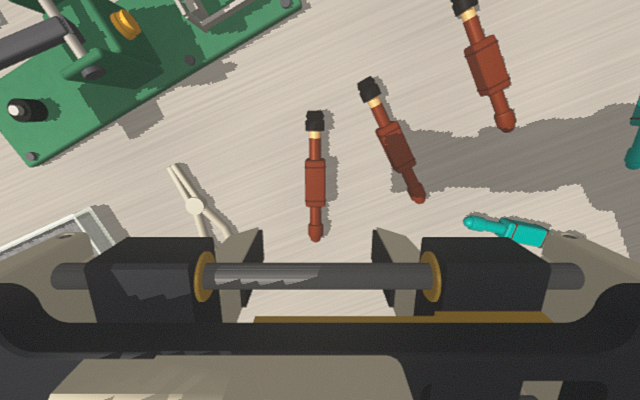

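Wrist view: leader A at (315,175) with its cap up at (314,120), B at (395,140) and C at (487,65). All show a pale tenon. Next I'll get the exact barrel centre of A.

```bash
cat >> h.py <<'E'
def barrels(im,zl=.020,zh=.03,rng=((.25,.9),(-.5,.6)),minpix=100):
    W=cloud(im); h=cv2.cvtColor(im['color'],cv2.COLOR_RGB2HSV).astype(int)
    m=((h[...,0]<14)|(h[...,0]>170))&(h[...,1]>90)
    ok=m&(W[...,2]>zl)&(W[...,2]<zh)&(W[...,0]>rng[0][0])&(W[...,0]<rng[0][1])&(W[...,1]>rng[1][0])&(W[...,1]<rng[1][1])
    n,l,s,c=cv2.connectedComponentsWithStats(ok.astype(np.uint8),connectivity=8)
    for k in range(1,n):
        if s[k,4]<minpix: continue
        (x,y),(a,b),t=cv2.minAreaRect(W[l==k][:,:2].astype(np.float32)); t=np.radians(t)
        if b>a: t+=np.pi/2
        t=(t+np.pi/2)%np.pi-np.pi/2
        print('barrel',c[k].round(),s[k,4],'xy',round(x,4),round(y,4),'size',round(a,4),round(b,4),'axis',round(t,4))
E
python3 - <<'E'
from h import *
i=get('wrist'); barrels(i)
to(.4368,-.0645,.014,-.376)
E
```

```text
barrel [492.  64.] 1256 xy 0.485 -0.2812 size 0.0551 0.0234 axis 0.1161
barrel [398. 147.] 989 xy 0.44 -0.1653 size 0.0556 0.0229 axis 0.1251
barrel [315. 183.] 908 xy 0.4358 -0.0647 size 0.0223 0.0549 axis -0.3883
psi -0.3777 shift [-0.0015 -0.002   0.1857] spin -0.0017 tilt [-0.0003  0.0007]
```

>>> jog_arm:
  moves:
    - [-0.002,-0.002,0.04,0]
    - [-0.002,-0.002,0.08,0]
    - [-0.002,-0.002,0.12,0]
    - [-0.002,-0.002,0.15,0]
    - [-0.002,-0.002,0.17,0]
    - [-0.002,-0.002,0.185,0]
    - [-0.002,-0.002,0.185,0]
    - [-0.002,-0.002,0.185,0]

```text
clock: 3.85
position: [0.437, -0.0649, 0.0153]
ee_rot: [-3.085, 0.592, -0.001]
force: [-0.5, -0.6, 0.3]
width: 0.708
gripper_force: 0.0
```

>>> jog_arm:
  moves:
    - [0,0,0,0]
    - [0,0,0,0]
    - [0,0,0,0]
    - [0,0,0,0]
    - [0,0,0,0]
    - [0,0,0,0]
    - [0,0,-0.03,0]
    - [0,0,-0.07,0]
    - [0,0,-0.11,0]
    - [0,0,-0.15,0]
    - [0,0,-0.15,0]
    - [0,0,-0.15,0]
  hand: 0.01
  newtons: 40

```text
clock: 5.35
position: [0.4362, -0.065, 0.1642]
ee_rot: [-3.085, 0.593, 0.001]
force: [-0.8, -0.3, -2.1]
width: 0.255
gripper_force: 40.0
```

Run:
```python
from h import *
s=st(); print(np.round(s['joints'],3))
i=get('wrist'); save(i,'wrist2')
W=cloud(i); h=cv2.cvtColor(i['color'],cv2.COLOR_RGB2HSV).astype(int)
# bed plate from wrist view
g=(h[...,0]>50)&(h[...,0]<85)&(h[...,1]>90)&(abs(W[...,2]-.014)<.004)
P=W[g]; print('bed',len(P),P[:,2].mean(),cv2.minAreaRect(P[:,:2].astype(np.float32)))
to(.652,-.0647,.165,1.667)
```

```text
t 5.35 p [ 0.4362 -0.065   0.1642] r [-3.085e+00  5.930e-01  1.000e-03] F [-0.8 -0.3 -2.1] w 23.4 g 40.0
[-0.695  0.293  0.906  2.144 -0.311  0.839 -1.549]
bed 13063 0.01209899141217457 ((0.5139526724815369, -0.06667676568031311), (0.589242160320282, 0.19674085080623627), 59.6219596862793)
psi -0.38 shift [ 0.2005 -0.0806 -0.0015] spin -2.047 tilt [-0.0015  0.0002]
```

View pics/wrist2.png

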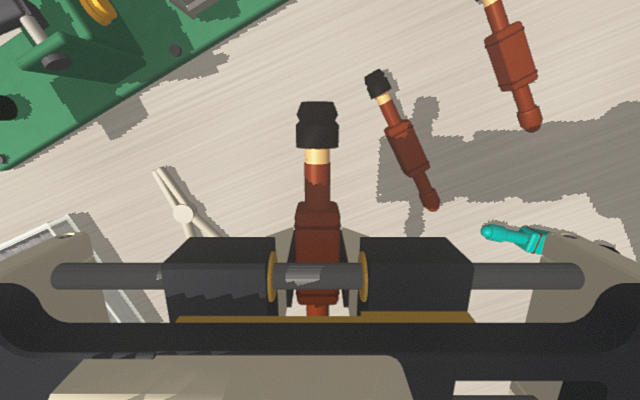

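The piece is held by the barrel, cap ahead at (317,125). Now carry it over the clip, high, and measure the forks.

>>> jog_arm:
  moves:
    - [0.017,-0.007,-0.005,-0.17]
    - [0.033,-0.013,-0.01,-0.34]
    - [0.05,-0.02,-0.015,-0.51]
    - [0.067,-0.027,-0.02,-0.68]
    - [0.083,-0.034,-0.025,-0.85]
    - [0.1,-0.04,-0.03,-1.02]
    - [0.117,-0.047,-0.035,-1.19]
    - [0.134,-0.054,-0.04,-1.36]
    - [0.15,-0.06,-0.045,-1.53]
    - [0.167,-0.067,-0.05,-1.7]
    - [0.184,-0.074,-0.055,-1.87]
    - [0.2,-0.08,-0.06,-2.045]
    - [0.2,-0.08,-0.06,-2.045]
    - [0.2,-0.08,-0.06,-2.045]

```text
clock: 7.15
position: [0.651, -0.0657, 0.2232]
ee_rot: [-2.118, -2.317, 0.002]
force: [-0.2, -0.3, -0.8]
width: 0.257
gripper_force: 40.0
```

Run:
```python
from h import *
s=st(); print(np.round(s['joints'],3))
i=get('wrist'); save(i,'wrist3')
j=get('side')
W=cloud(i); h=cv2.cvtColor(i['color'],cv2.COLOR_RGB2HSV).astype(int)
g=(h[...,0]>50)&(h[...,0]<85)&(h[...,1]>90)&(abs(W[...,2]-.014)<.004)
P=W[g]; print('bed',len(P),P[:,2].mean(),cv2.minAreaRect(P[:,:2].astype(np.float32)))
g=(h[...,0]>15)&(h[...,0]<30)&(h[...,1]>120)&(abs(W[...,2]-.06)<.03)
P=W[g]; print('brass',len(P),P.mean(0),P.min(0),P.max(0))
to(.652,-.0647,.165,1.667)
c=j['color'][150:250,290:430]; cv2.imwrite('pics/side3.png',cv2.resize(c[:,:,::-1],None,fx=5,fy=5,interpolation=cv2.INTER_CUBIC))
```

```text
t 7.15 p [ 0.651  -0.0657  0.2232] r [-2.118e+00 -2.317e+00  2.000e-03] F [-0.2 -0.3 -0.8] w 23.6 g 40.0
[-0.199  0.505  0.336  1.531 -0.177  1.139  0.263]
bed 4301 0.012031540676705092 ((0.6442795991897583, 0.006580978631973267), (0.08715078234672546, 0.24341395497322083), 5.579240322113037)
brass 244 [0.64196207 0.033688   0.06380759] [0.62993497 0.02777088 0.04022399] [0.65186521 0.04012131 0.06919911]
psi 1.6621 shift [0.0006 0.0011 0.0589] spin -0.0049 tilt [-0.0017  0.0002]
```

View pics/wrist3.png

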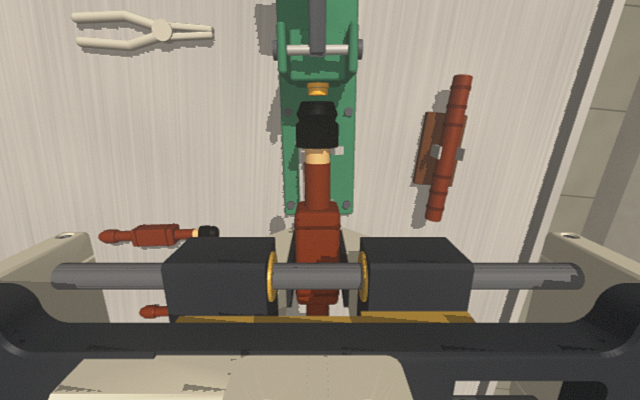

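Ram axis at (318,88) in the wrist view lines up with the held piece's cap at (318,125); the bed edges give yaw 0.097 and a seat at about (0.651, -0.064). Descending.

>>> jog_arm:
  moves:
    - [0.002,0.0005,0.03,-0.006]
    - [0.002,0.0005,0.06,-0.006]
    - [0.002,0.0005,0.09,-0.006]
    - [0.002,0.0005,0.11,-0.006]
    - [0.002,0.0005,0.125,-0.006]
    - [0.002,0.0005,0.125,-0.006]

```text
clock: 8.0
position: [0.6515, -0.0632, 0.0988]
ee_rot: [-2.107, -2.328, 0.002]
force: [0.8, -0.6, -1.0]
width: 0.259
gripper_force: 40.0
```

>>> jog_arm:
  moves:
    - [0,0,0.005,0]
    - [0,0,0.01,0]
    - [0,0,0.014,0]
    - [0,0,0.018,0]
    - [0,0,0.022,0]
    - [0,0,0.026,0]
    - [0,0,0.03,0]
    - [0,0,0.034,0]
    - [0,0,0.0375,0]
    - [0,0,0.0375,0]
    - [0,0,0.0375,0]

```text
clock: 9.38
position: [0.6515, -0.0632, 0.0613]
ee_rot: [-2.107, -2.329, 0.002]
force: [4.4, 0.4, -7.6]
width: 0.257
gripper_force: 40.0
```

Run:
```python
from h import *
s=st(); print(np.round(s['joints'],3))
j=get('side'); i=get('scene')
c=j['color'][150:250,290:430]; d=i['color'][225:305,290:460]
a=cv2.resize(c[:,:,::-1],(560,400),interpolation=cv2.INTER_CUBIC)
cv2.imwrite('pics/side4.png',a)
```

```text
t 9.38 p [ 0.6515 -0.0632  0.0613] r [-2.107e+00 -2.329e+00  2.000e-03] F [ 4.4  0.4 -7.6] w 23.5 g 40.0
[-0.166  0.67   0.279  1.683 -0.236  0.823  0.318]
```

View pics/side4.png

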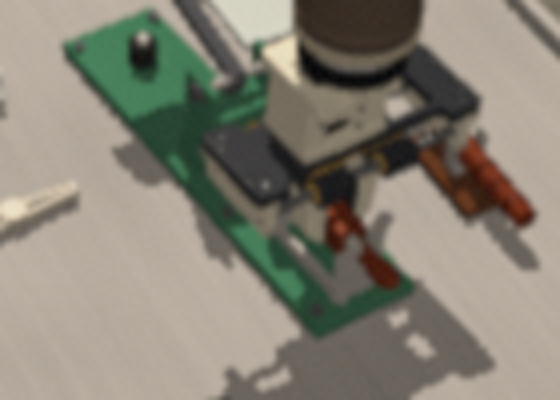

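>>> jog_arm:
  moves:
    - [0,0,0.0015,0]
    - [0,0,0.0015,0]

```text
clock: 9.72
position: [0.6522, -0.0636, 0.0611]
ee_rot: [-2.108, -2.329, 0.0]
force: [-0.2, 0.4, -0.8]
width: 0.258
gripper_force: 40.0
```

>>> jog_arm:
  moves:
    - [0,0,0,0]
    - [0,0,0,0]
    - [0,0,0,0]
    - [0,0,0,0]
  hand: 0.045

```text
clock: 10.22
position: [0.6524, -0.0634, 0.0608]
ee_rot: [2.108, 2.33, 0.0]
force: [-0.2, -0.1, 0.5]
width: 0.487
gripper_force: 0.0
```

>>> jog_arm:
  moves:
    - [0,0,-0.02,0]
    - [0,0,-0.05,0]
    - [0,0,-0.09,0]
    - [0,0,-0.13,0]
    - [0,0,-0.16,0]
    - [0,0,-0.16,0]

```text
clock: 10.98
position: [0.654, -0.0638, 0.2251]
ee_rot: [2.105, 2.326, 0.007]
force: [-0.3, -0.7, 0.0]
width: 0.49
gripper_force: 0.0
```

Run:
```python
from h import *
s=st()
i=get('wrist'); save(i,'wrist5'); j=get('side'); 
barrels(i,.055,.085,((.55,.75),(-.2,.1)),30); barrels(j,.055,.085,((.55,.75),(-.2,.1)),10)
barrels(j,.018,.03,minpix=20)
c=i['color'][150:400,200:440]; c2=j['color'][160:240,310:400]
cv2.imwrite('pics/m5.png',np.hstack([cv2.resize(c,(400,416)),cv2.resize(c2,(400,416),interpolation=cv2.INTER_CUBIC)])[:,:,::-1])
# press frame
th=.0974; to(.6513-.262*np.sin(th),-.064+.262*np.cos(th),.2,th+np.pi/2)
```

```text
t 10.97 p [ 0.654  -0.0638  0.2251] r [2.105 2.326 0.007] F [-0.3 -0.7  0. ] w 45.0 g 0.0
barrel [314. 191.] 1661 xy 0.6521 -0.0758 size 0.0224 0.1256 axis -1.4669
barrel [375. 206.] 222 xy 0.6528 -0.082 size 0.0283 0.1196 axis -1.5464
barrel [261. 108.] 139 xy 0.5501 0.5585 size 0.0148 0.1962 axis -0.0099
barrel [412. 198.] 22 xy 0.7941 -0.0659 size 0.0073 0.0605 axis -1.518
barrel [323. 263.] 160 xy 0.446 -0.1678 size 0.0651 0.0261 axis 0.1483
barrel [440. 271.] 51 xy 0.7062 -0.3304 size 0.0358 0.0202 axis 0.5017
barrel [428. 276.] 43 xy 0.6745 -0.3281 size 0.0179 0.0208 axis -1.5104
barrel [449. 278.] 46 xy 0.721 -0.3574 size 0.0194 0.0206 axis -1.0662
barrel [435. 284.] 92 xy 0.6788 -0.3547 size 0.052 0.0234 axis 0.2481
barrel [358. 290.] 174 xy 0.4947 -0.2833 size 0.0726 0.0245 axis 0.1207
barrel [448. 288.] 52 xy 0.6983 -0.3815 size 0.0208 0.0207 axis 1.0417
barrel [341. 300.] 43 xy 0.4355 -0.2932 size 0.0139 0.042 axis -0.0114
psi 1.6706 shift [ 0.2615 -0.0005  0.0216] spin 0.0024 tilt [0.001  0.0002]
```

View pics/m5.png

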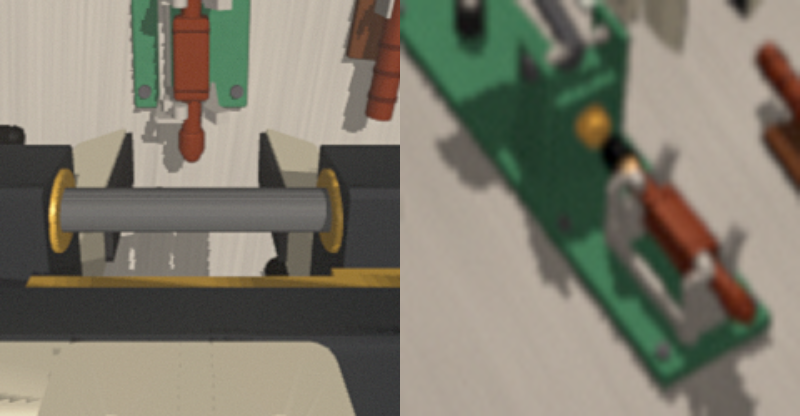

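The leader sits in both forks with its cap facing the brass ram (side crop: ram at (597,125), barrel at (690,230)). On to the pedal.

>>> jog_arm:
  moves:
    - [0.05,0,0,0]
    - [0.1,0,0,0]
    - [0.15,0,0,0]
    - [0.2,0,0,0]
    - [0.24,0,0,0]
    - [0.259,0,0,0]
    - [0.259,0,0.03,0]
    - [0.259,0,0.055,0]
    - [0.259,0,0.055,0]
    - [0.259,0,0.055,0]
  hand: 0
  newtons: 20

```text
clock: 12.32
position: [0.6271, 0.1935, 0.1665]
ee_rot: [2.109, 2.328, 0.0]
force: [-0.8, -0.1, 0.8]
width: 0.003
gripper_force: 0.0
```

>>> jog_arm:
  moves:
    - [0,0,0.01,0]
    - [0,0,0.018,0]
    - [0,0,0.026,0]
    - [0,0,0.034,0]
    - [0,0,0.042,0]
    - [0,0,0.05,0]
    - [0,0,0.058,0]
    - [0,0,0.066,0]
    - [0,0,0.074,0]
    - [0,0,0.082,0]
    - [0,0,0.088,0]
    - [0,0,0.09,0]
    - [0,0,0.09,0]
    - [0,0,0.09,0]

```text
clock: 14.08
position: [0.6276, 0.1949, 0.0838]
ee_rot: [2.108, 2.329, 0.009]
force: [-25.2, -5.7, 74.5]
width: 0.001
gripper_force: 35.2
```

Run:
```python
from h import *
s=st()
```

```text
t 14.07 p [0.6276 0.1949 0.0838] r [2.108 2.329 0.009] F [-25.2  -5.7  74.5] w 0.1 g 35.2
```

>>> jog_arm:
  moves:
    - [0,0,-0.01,0]
    - [0,0,-0.03,0]
    - [0,0,-0.055,0]
    - [0,0,-0.08,0]
    - [0,0,-0.11,0]
    - [0,0,-0.14,0]
    - [0,0,-0.145,0]
    - [0,0,-0.145,0]

```text
clock: 15.08
position: [0.6263, 0.1942, 0.2201]
ee_rot: [-2.107, -2.329, 0.001]
force: [-0.6, -0.6, 0.0]
width: 0.003
gripper_force: 0.0
```

Run:
```python
from h import *
s=st()
i=get('wrist'); j=get('side'); k=get('scene')
barrels(j,.055,.085,((.55,.75),(-.2,.1)),10)
c=k['color'][235:300,300:400]; c2=j['color'][160:240,310:400]
cv2.imwrite('pics/m6.png',np.hstack([cv2.resize(c,(400,300),interpolation=cv2.INTER_CUBIC),cv2.resize(c2,(400,300),interpolation=cv2.INTER_CUBIC)])[:,:,::-1])
W=cloud(j); h=cv2.cvtColor(j['color'],cv2.COLOR_RGB2HSV).astype(int)
g=(W[...,2]>0.06)&(W[...,2]<.17)&(h[...,2]<90)&(W[...,0]>.58)&(W[...,0]<.67)&(W[...,1]>.17)&(W[...,1]<.22); print('tread',np.median(W[g],0))
to(.6515,-.0633,.2,1.669)
```

```text
t 15.07 p [0.6263 0.1942 0.2201] r [-2.107e+00 -2.329e+00  1.000e-03] F [-0.6 -0.6  0. ] w 0.3 g 0.0
barrel [375. 207.] 217 xy 0.6537 -0.0841 size 0.0259 0.12 axis -1.4827
tread [0.62464661 0.19272071 0.14741125]
psi 1.6708 shift [-2.587e-01 -1.000e-04  1.940e-02] spin 0.0018 tilt [-0.0021 -0.0008]
```

View pics/m6.png

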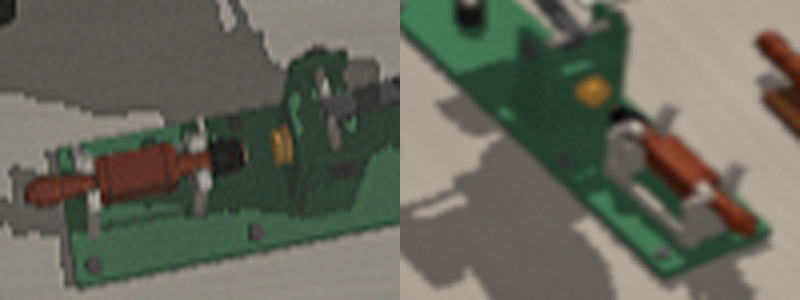

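Cap is home (no pale tenon at crop (205,160)), pedal is up. Take the piece out.

>>> jog_arm:
  moves:
    - [-0.05,0,0,0]
    - [-0.1,0,0,0]
    - [-0.15,0,0,0]
    - [-0.2,0,0,0]
    - [-0.24,0,0,0]
    - [-0.26,0,0,0]
    - [-0.26,0,0.04,0]
    - [-0.26,0,0.08,0]
    - [-0.26,0,0.12,0]
    - [-0.26,0,0.145,0]
    - [-0.26,0,0.158,0]
    - [-0.26,0,0.158,0]
    - [-0.26,0,0.158,0]
  hand: 0.045

```text
clock: 16.85
position: [0.6533, -0.0642, 0.0638]
ee_rot: [2.107, 2.329, 0.002]
force: [-0.1, 0.6, 0.4]
width: 0.487
gripper_force: 0.0
```

>>> jog_arm:
  moves:
    - [0,0,0,0]
    - [0,0,0,0]
    - [0,0,0,0]
    - [0,0,0,0]
    - [0,0,0,0]
    - [0,0,-0.004,0]
    - [0,0,-0.01,0]
    - [0,0,-0.016,0]
    - [0,0,-0.022,0]
    - [0,0,-0.03,0]
    - [0,0,-0.05,0]
    - [0,0,-0.08,0]
    - [0,0,-0.11,0]
    - [0,0,-0.14,0]
    - [0,0,-0.15,0]
    - [0,0,-0.15,0]
  hand: 0.01
  newtons: 40

```text
clock: 18.85
position: [0.6524, -0.0644, 0.2128]
ee_rot: [2.108, 2.329, 0.0]
force: [0.4, 0.7, -1.9]
width: 0.259
gripper_force: 40.0
```

Run:
```python
from h import *
s=st(); print(np.round(s['joints'],3))
i=get('wrist'); save(i,'wrist7')
bx,by,t=.426,.302,.024
for a in (-.042,0,.042): to(bx+a*np.cos(t),by+a*np.sin(t),.14,t+np.pi/2)
```

```text
t 18.85 p [ 0.6524 -0.0644  0.2128] r [2.108 2.329 0.   ] F [ 0.4  0.7 -1.9] w 23.8 g 40.0
[-0.201  0.514  0.336  1.544 -0.182  1.115  0.275]
psi 1.6707 shift [ 0.3901 -0.23    0.0722] spin 0.0759 tilt [-0.0013  0.0002]
psi 1.6707 shift [ 0.3869 -0.1882  0.0722] spin 0.0759 tilt [-0.0013  0.0002]
psi 1.6707 shift [ 0.3838 -0.1463  0.0721] spin 0.0759 tilt [-0.0013  0.0002]
```

View pics/wrist7.png

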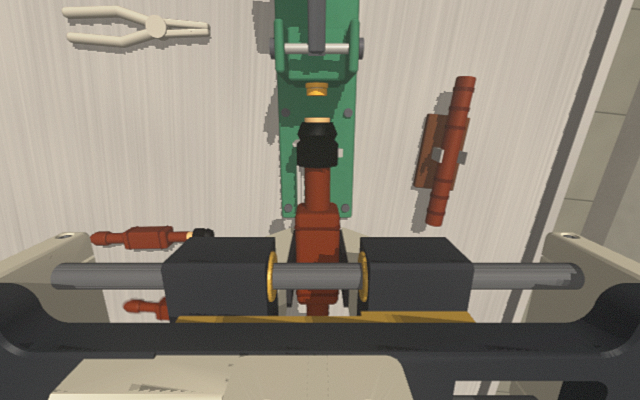

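The cap is fully on (no tenon at (318,165)). Carry it to the box.

>>> jog_arm:
  moves:
    - [0.04,-0.023,0.0,0.01]
    - [0.08,-0.046,0.0,0.02]
    - [0.12,-0.07,0,0.03]
    - [0.16,-0.093,0,0.04]
    - [0.2,-0.117,0,0.05]
    - [0.24,-0.14,0.0,0.06]
    - [0.28,-0.164,0.01,0.07]
    - [0.32,-0.187,0.02,0.076]
    - [0.36,-0.21,0.03,0.076]
    - [0.39,-0.23,0.04,0.076]
    - [0.39,-0.23,0.05,0.076]
    - [0.39,-0.23,0.05,0.076]

```text
clock: 20.4
position: [0.3842, 0.2995, 0.1613]
ee_rot: [2.194, 2.247, -0.005]
force: [1.3, -0.7, -0.7]
width: 0.261
gripper_force: 40.0
```

Run:
```python
from h import *
s=st(); print(np.round(s['joints'],3))
i=get('wrist'); j=get('scene'); k=get('side')
for n,im in (('w',i),('sc',j),('si',k)):
    W=cloud(im)
    g=(W[...,2]>0.024)&(W[...,2]<.036)&(W[...,0]>.32)&(W[...,0]<.53)&(W[...,1]>.18)&(W[...,1]<.42)
    P=W[g]; print(n,len(P),cv2.minAreaRect(P[:,:2].astype(np.float32)))
c=i['color'][0:330,120:540]; cv2.imwrite('pics/w8.png',c[:,:,::-1])
bx,by,t=.426,.302,.024
for a in (-.042,): to(bx+a*np.cos(t),by+a*np.sin(t),.0205,t+np.pi/2)
```

```text
t 20.4 p [0.3842 0.2995 0.1613] r [ 2.194  2.247 -0.005] F [ 1.3 -0.7 -0.7] w 23.9 g 40.0
[-0.939  0.3    0.208  2.009 -0.081  0.844 -0.662]
w 2402 ((0.42432814836502075, 0.3288409113883972), (0.16445474326610565, 0.15777488052845), 1.8109469413757324)
sc 386 ((0.4246653616428375, 0.30601927638053894), (0.1673721820116043, 0.20143721997737885), 2.2370798587799072)
si 288 ((0.42706650495529175, 0.3049607574939728), (0.16592301428318024, 0.20767426490783691), 1.9532208442687988)
psi 1.5926 shift [ 0.0014 -0.0015  0.1423] spin -0.0022 tilt [ 0.0002 -0.0004]
```

View pics/w8.png

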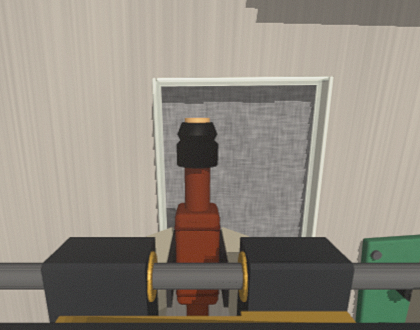

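>>> jog_arm:
  moves:
    - [0.004,-0.001,0.03,-0.008]
    - [0.004,-0.001,0.06,-0.008]
    - [0.004,-0.001,0.09,-0.008]
    - [0.004,-0.001,0.105,-0.008]
    - [0.004,-0.001,0.115,-0.008]
    - [0.004,-0.001,0.123,-0.008]
    - [0.004,-0.001,0.13,-0.008]
    - [0.004,-0.001,0.135,-0.008]
    - [0.004,-0.001,0.138,-0.008]
    - [0.004,-0.001,0.138,-0.008]

```text
clock: 21.8
position: [0.3836, 0.3047, 0.0247]
ee_rot: [-2.186, -2.257, 0.0]
force: [-0.1, 0.2, -0.3]
width: 0.26
gripper_force: 40.0
```

>>> jog_arm:
  moves:
    - [0,0,0,0]
    - [0,0,0,0]
    - [0,0,0,0]
    - [0,0,0,0]
  hand: 0.032

```text
clock: 22.3
position: [0.3837, 0.3048, 0.0248]
ee_rot: [-2.186, -2.257, -0.0]
force: [0.4, 0.6, 0.1]
width: 0.348
gripper_force: 0.0
```

>>> jog_arm:
  moves:
    - [0,0,-0.02,0]
    - [0,0,-0.05,0]
    - [0,0,-0.06,0]
    - [0,0,-0.06,0]
    - [0,0,-0.06,0]

```text
clock: 22.92
position: [0.3832, 0.3044, 0.0839]
ee_rot: [-2.186, -2.257, 0.002]
force: [0.3, -0.2, -0.2]
width: 0.348
gripper_force: 0.0
```

Run:
```python
from h import *
s=st()
i=get('wrist');j=get('scene');k=get('side')
for im in (i,j,k): barrels(im,.022,.036,((.33,.52),(.2,.4)),20)
W=cloud(j)
```

```text
t 22.93 p [0.3832 0.3044 0.0839] r [-2.186e+00 -2.257e+00  2.000e-03] F [ 0.3 -0.2 -0.2] w 31.9 g 0.0
barrel [318. 218.] 2113 xy 0.3836 0.3024 size 0.0233 0.0557 axis -1.5484
barrel [318. 293.] 87 xy 0.3859 0.2372 size 0.0108 0.0083 axis 0.0379
barrel [439. 189.] 99 xy 0.3862 0.2944 size 0.0228 0.0591 axis -1.5454
barrel [243. 163.] 92 xy 0.3852 0.3005 size 0.0669 0.0229 axis 1.5628
barrel [250. 175.] 20 xy 0.3862 0.2467 size 0.0108 0.0386 axis -1.4842
```

>>> jog_arm:
  moves:
    - [0,0.02,0,0]
    - [0,0.038,0,0]
    - [0,0.038,0,0]
    - [0,0.038,0.02,0]
    - [0,0.038,0.04,0]
    - [0,0.038,0.055,0]
    - [0,0.038,0.059,0]
    - [0,0.034,0.059,0]
    - [0,0.03,0.059,0]
    - [0,0.026,0.059,0]
    - [0,0.022,0.059,0]
    - [0,0.018,0.059,0]
    - [0,0.014,0.059,0]
    - [0,0.012,0.059,0]
    - [0,0.012,0.059,0]
    - [0,0.015,0.059,0]
    - [0,0.02,0.03,0]
    - [0,0.02,-0.02,0]
    - [0,0.02,-0.06,0]
    - [0,0.02,-0.06,0]
  hand: 0
  newtons: 20

```text
clock: 25.58
position: [0.4048, 0.3063, 0.1472]
ee_rot: [-2.186, -2.256, -0.007]
force: [-0.2, 1.1, -0.6]
width: 0.007
gripper_force: 0.0
```

Run:
```python
from h import *
s=st()
i=get('wrist');j=get('scene');k=get('side')
barrels(i,.022,.036,((.33,.52),(.2,.4)),20)
for im in (j,k): barrels(im,.018,.03,((.4,.6),(-.4,-.1)),20)
to(.442,-.166,.2,.12)
```

```text
t 25.57 p [0.4048 0.3063 0.1472] r [-2.186 -2.256 -0.007] F [-0.2  1.1 -0.6] w 0.6 g 0.0
barrel [278. 198.] 1338 xy 0.3666 0.3018 size 0.0243 0.0557 axis -1.5351
barrel [296. 215.] 137 xy 0.4477 -0.1656 size 0.0927 0.0226 axis 0.1201
barrel [262. 224.] 177 xy 0.4651 -0.271 size 0.0245 0.1205 axis -0.0227
barrel [322. 263.] 157 xy 0.44 -0.1685 size 0.06 0.0265 axis 0.1076
barrel [352. 288.] 196 xy 0.4794 -0.2725 size 0.0251 0.091 axis -0.0321
barrel [330. 296.] 39 xy 0.4151 -0.2729 size 0.0159 0.0283 axis -0.2565
psi 1.6029 shift [-0.4719  0.0239 -0.0557] spin 1.4829 tilt [-0.0014 -0.0011]
```

>>> jog_arm:
  moves:
    - [-0.02,0.001,-0.02,0.1]
    - [-0.06,0.003,-0.04,0.25]
    - [-0.1,0.005,-0.055,0.4]
    - [-0.14,0.007,-0.055,0.55]
    - [-0.18,0.009,-0.055,0.7]
    - [-0.22,0.011,-0.055,0.85]
    - [-0.26,0.013,-0.055,1.0]
    - [-0.3,0.015,-0.055,1.15]
    - [-0.34,0.017,-0.055,1.3]
    - [-0.38,0.02,-0.055,1.4]
    - [-0.42,0.022,-0.055,1.48]
    - [-0.455,0.024,-0.055,1.48]
    - [-0.472,0.024,-0.055,1.48]
    - [-0.472,0.024,-0.055,1.48]
    - [-0.472,0.024,-0.055,1.48]
  hand: 0.06

```text
clock: 27.6
position: [0.4422, -0.1646, 0.1989]
ee_rot: [-3.135, -0.194, 0.003]
force: [0.2, -0.1, -0.4]
width: 0.653
gripper_force: 0.0
```

Run:
```python
from h import *
s=st(); print(np.round(s['joints'],3))
i=get('wrist'); barrels(i)
to(.4403,-.1653,.015,.124)
```

```text
t 27.6 p [ 0.4422 -0.1646  0.1989] r [-3.135e+00 -1.940e-01  3.000e-03] F [ 0.2 -0.1 -0.4] w 59.9 g 0.0
[-0.352  0.262  0.739  2.026 -0.218  0.933 -0.947]
barrel [413. 166.] 933 xy 0.4724 -0.2698 size 0.0231 0.0556 axis -0.0361
barrel [318. 182.] 878 xy 0.441 -0.1654 size 0.0546 0.0227 axis 0.1177
psi 0.124 shift [-0.0019  0.0007  0.1841] spin -0.0 tilt [-0.0014  0.0005]
```

>>> jog_arm:
  moves:
    - [-0.001,0.001,0.04,0.005]
    - [-0.001,0.001,0.08,0.005]
    - [-0.001,0.001,0.12,0.005]
    - [-0.001,0.001,0.15,0.005]
    - [-0.001,0.001,0.17,0.005]
    - [-0.001,0.001,0.184,0.005]
    - [-0.001,0.001,0.184,0.005]
    - [-0.001,0.001,0.184,0.005]

```text
clock: 28.65
position: [0.4422, -0.1667, 0.0163]
ee_rot: [3.136, 0.185, 0.001]
force: [-0.5, 0.2, -0.1]
width: 0.653
gripper_force: 0.0
```

>>> jog_arm:
  moves:
    - [0,0,0,0]
    - [0,0,0,0]
    - [0,0,0,0]
    - [0,0,0,0]
    - [0,0,0,0]
    - [0,0,0,0]
    - [0,0,-0.04,0]
    - [0,0,-0.08,0]
    - [0,0,-0.12,0]
    - [0,0,-0.16,0]
    - [0,0,-0.2,0]
    - [0,0,-0.2,0]
    - [0,0,-0.2,0]
  hand: 0.01
  newtons: 40

```text
clock: 30.28
position: [0.4413, -0.1663, 0.215]
ee_rot: [-3.136, -0.185, 0.001]
force: [0.2, -0.1, -1.7]
width: 0.26
gripper_force: 40.0
```

Run:
```python
from h import *
s=st()
to(.652,-.0635,.22,1.669)
```

```text
t 30.27 p [ 0.4413 -0.1663  0.215 ] r [-3.136e+00 -1.850e-01  1.000e-03] F [ 0.2 -0.1 -1.7] w 23.8 g 40.0
psi 0.1181 shift [ 0.2213 -0.0773 -0.0051] spin -1.5509 tilt [-0.0007  0.0006]
```

>>> jog_arm:
  moves:
    - [0.022,-0.008,0,-0.155]
    - [0.044,-0.015,0,-0.31]
    - [0.066,-0.023,0,-0.465]
    - [0.088,-0.031,0,-0.62]
    - [0.11,-0.039,0,-0.775]
    - [0.133,-0.046,0,-0.93]
    - [0.155,-0.054,0,-1.085]
    - [0.177,-0.062,0,-1.24]
    - [0.199,-0.07,0,-1.395]
    - [0.221,-0.077,0,-1.55]
    - [0.221,-0.077,0,-1.55]
    - [0.221,-0.077,0,-1.55]
    - [0.221,-0.077,0,-1.55]

```text
clock: 31.9
position: [0.6513, -0.0651, 0.2152]
ee_rot: [-2.114, -2.323, 0.001]
force: [-0.9, -0.1, -1.7]
width: 0.258
gripper_force: 40.0
```

Run:
```python
from h import *
s=st(); i=get('wrist'); save(i,'w9')
W=cloud(i);h=cv2.cvtColor(i['color'],cv2.COLOR_RGB2HSV).astype(int)
m=((h[...,0]<14)|(h[...,0]>170))&(h[...,1]>90)&(abs(W[...,2]-.2)<.04)
v,u=np.nonzero(m); print('held red rows',v.min(),v.max(),'cols',u.min(),u.max())
old=cv2.imread('pics/wrist3.png')[:,:,::-1].copy(); 
print('grey diff near cap', [ (n[100:160,300:340].mean(1).mean(1)).round()[::6] for n in (old,i['color'])])
to(.652,-.0635,.098,1.669)
```

```text
t 31.9 p [ 0.6513 -0.0651  0.2152] r [-2.114e+00 -2.323e+00  1.000e-03] F [-0.9 -0.1 -1.7] w 23.7 g 40.0
held red rows 163 315 cols 295 339
grey diff near cap [array([ 70.,  46.,  46.,  43.,  40.,  40.,  41.,  41.,  83., 151.]), array([ 51.,  44.,  45.,  43.,  39.,  39.,  39.,  40., 125., 155.])]
psi 1.6657 shift [0.0013 0.0007 0.1176] spin -0.0033 tilt [-0.0006 -0.0001]
```

>>> jog_arm:
  moves:
    - [0.001,0.001,0.03,-0.003]
    - [0.001,0.001,0.06,-0.003]
    - [0.001,0.001,0.09,-0.003]
    - [0.001,0.001,0.11,-0.003]
    - [0.001,0.001,0.117,-0.003]
    - [0.001,0.001,0.117,-0.003]

```text
clock: 32.7
position: [0.653, -0.0634, 0.0989]
ee_rot: [2.108, 2.329, -0.0]
force: [0.3, -0.2, -1.7]
width: 0.26
gripper_force: 40.0
```

>>> jog_arm:
  moves:
    - [0,0,0.005,0]
    - [0,0,0.01,0]
    - [0,0,0.014,0]
    - [0,0,0.018,0]
    - [0,0,0.022,0]
    - [0,0,0.026,0]
    - [0,0,0.03,0]
    - [0,0,0.034,0]
    - [0,0,0.037,0]
    - [0,0,0.038,0]
    - [0,0,0.038,0]

```text
clock: 34.08
position: [0.653, -0.0631, 0.0616]
ee_rot: [-2.107, -2.329, -0.0]
force: [-4.0, 1.9, 11.7]
width: 0.257
gripper_force: 40.0
```

```bash
python3 -c "
from h import *
st()"
```

```text
t 34.08 p [ 0.653  -0.0631  0.0616] r [-2.107 -2.329 -0.   ] F [-4.   1.9 11.7] w 23.6 g 40.0
```

>>> jog_arm:
  moves:
    - [0,0,0,0]
    - [0,0,0,0]
    - [0,0,0,0]
    - [0,0,0,0]
  hand: 0.045

```text
clock: 34.58
position: [0.653, -0.0632, 0.0605]
ee_rot: [-2.108, -2.329, 0.0]
force: [0.0, -0.3, -0.2]
width: 0.488
gripper_force: 0.0
```

>>> jog_arm:
  moves:
    - [0,0,-0.02,0]
    - [0,0,-0.05,0]
    - [0,0,-0.09,0]
    - [0,0,-0.13,0]
    - [0,0,-0.16,0]
    - [0,0,-0.16,0]

```text
clock: 35.33
position: [0.6548, -0.0637, 0.2251]
ee_rot: [2.105, 2.326, 0.007]
force: [-0.3, -0.8, -0.2]
width: 0.491
gripper_force: 0.0
```

Run:
```python
from h import *
s=st()
i=get('wrist'); j=get('side')
barrels(i,.055,.085,((.55,.75),(-.2,.1)),30); barrels(j,.055,.085,((.55,.75),(-.2,.1)),10)
W=cloud(i); h=cv2.cvtColor(i['color'],cv2.COLOR_RGB2HSV).astype(int)
m=((h[...,0]<14)|(h[...,0]>170))&(h[...,1]>90)&(abs(W[...,0]-.652)<.008)&(abs(W[...,1]+.063)<.02)&(W[...,2]>.05); print('barrel top z',np.median(W[m][:,2]))
c2=j['color'][160:240,310:400]; cv2.imwrite('pics/s10.png',cv2.resize(c2,(450,400),interpolation=cv2.INTER_CUBIC)[:,:,::-1])
to(.6513-.259*np.sin(.0974),-.064+.259*np.cos(.0974),.166,.0974+np.pi/2)
```

```text
t 35.33 p [ 0.6548 -0.0637  0.2251] r [2.105 2.326 0.007] F [-0.3 -0.8 -0.2] w 45.0 g 0.0
barrel [315. 190.] 1682 xy 0.6536 -0.0748 size 0.0233 0.1259 axis -1.4846
barrel [375. 206.] 227 xy 0.6533 -0.0819 size 0.125 0.0282 axis 1.5672
barrel top z 0.06804922248952332
psi 1.6707 shift [ 0.2584 -0.0013  0.0556] spin 0.0025 tilt [0.0011 0.0001]
```

View pics/s10.png

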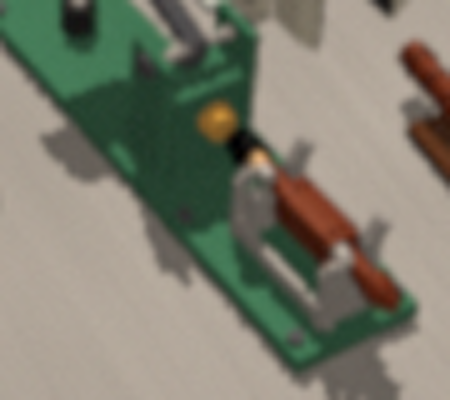

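Seated in both forks again (barrel at (315,215), cap facing the ram at (240,145)). Press.

>>> jog_arm:
  moves:
    - [0.05,0,0,0]
    - [0.1,0,0,0]
    - [0.15,0,0,0]
    - [0.2,-0.001,0,0]
    - [0.24,-0.001,0,0]
    - [0.259,-0.001,0,0]
    - [0.259,-0.001,0.03,0]
    - [0.259,-0.001,0.055,0]
    - [0.259,-0.001,0.055,0]
    - [0.259,-0.001,0.055,0]
  hand: 0
  newtons: 20

```text
clock: 36.67
position: [0.6268, 0.1935, 0.1665]
ee_rot: [2.109, 2.328, 0.0]
force: [0.5, -0.2, 0.8]
width: 0.008
gripper_force: 0.0
```

>>> jog_arm:
  moves:
    - [0,0,0.01,0]
    - [0,0,0.018,0]
    - [0,0,0.026,0]
    - [0,0,0.034,0]
    - [0,0,0.042,0]
    - [0,0,0.05,0]
    - [0,0,0.058,0]
    - [0,0,0.066,0]
    - [0,0,0.074,0]
    - [0,0,0.082,0]
    - [0,0,0.088,0]
    - [0,0,0.089,0]
    - [0,0,0.089,0]
    - [0,0,0.089,0]

```text
clock: 38.42
position: [0.6274, 0.195, 0.084]
ee_rot: [2.108, 2.329, 0.008]
force: [-21.9, -4.7, 67.2]
width: 0.004
gripper_force: 31.9
```

>>> jog_arm:
  moves:
    - [0,0,-0.01,0]
    - [0,0,-0.03,0]
    - [0,0,-0.055,0]
    - [0,0,-0.08,0]
    - [0,0,-0.11,0]
    - [0,0,-0.14,0]
    - [0,0,-0.145,0]
    - [0,0,-0.145,0]

```text
clock: 39.42
position: [0.626, 0.1942, 0.2211]
ee_rot: [-2.107, -2.329, 0.001]
force: [0.7, 0.3, -0.7]
width: 0.005
gripper_force: 0.0
```

```bash
cat >> h.py <<'E'
def tread():
    j=get('side');W=cloud(j); h=cv2.cvtColor(j['color'],cv2.COLOR_RGB2HSV).astype(int)
    g=(W[...,2]>0.06)&(W[...,2]<.17)&(h[...,2]<90)&(W[...,0]>.58)&(W[...,0]<.67)&(W[...,1]>.17)&(W[...,1]<.22); print('tread',np.median(W[g],0))
    cc=j['color'][190:205,350:368]; hh=cv2.cvtColor(cc,cv2.COLOR_RGB2HSV).astype(int)
    print('pale pixels',((hh[...,0]>8)&(hh[...,0]<25)&(hh[...,2]>150)&(hh[...,1]>50)).sum())
E
python3 - <<'E'
from h import *
st(); tread(); to(.6525,-.0645,.2,1.669)
E
```

```text
t 39.42 p [0.626  0.1942 0.2211] r [-2.107e+00 -2.329e+00  1.000e-03] F [ 0.7  0.3 -0.7] w 0.5 g 0.0
tread [0.62525441 0.19120221 0.14780829]
pale pixels 0
psi 1.6708 shift [-0.2601  0.0009  0.0206] spin 0.0018 tilt [-0.0017 -0.0007]
```

>>> jog_arm:
  moves:
    - [-0.05,0,0,0]
    - [-0.1,0,0,0]
    - [-0.15,0,0,0]
    - [-0.2,0,0,0]
    - [-0.24,0,0,0]
    - [-0.26,0,0,0]
    - [-0.26,0,0.04,0]
    - [-0.26,0,0.08,0]
    - [-0.26,0,0.12,0]
    - [-0.26,0,0.145,0]
    - [-0.26,0,0.159,0]
    - [-0.26,0,0.159,0]
    - [-0.26,0,0.159,0]
  hand: 0.045

```text
clock: 41.1
position: [0.653, -0.0642, 0.0637]
ee_rot: [2.107, 2.329, 0.002]
force: [0.2, 0.4, -0.0]
width: 0.486
gripper_force: 0.0
```

>>> jog_arm:
  moves:
    - [0,0,0,0]
    - [0,0,0,0]
    - [0,0,0,0]
    - [0,0,0,0]
    - [0,0,0,0]
    - [0,0,-0.004,0]
    - [0,0,-0.01,0]
    - [0,0,-0.016,0]
    - [0,0,-0.022,0]
    - [0,0,-0.03,0]
    - [0,0,-0.05,0]
    - [0,0,-0.08,0]
    - [0,0,-0.11,0]
    - [0,0,-0.14,0]
    - [0,0,-0.15,0]
    - [0,0,-0.15,0]
  hand: 0.01
  newtons: 40

```text
clock: 43.1
position: [0.6521, -0.0643, 0.2127]
ee_rot: [2.108, 2.33, 0.0]
force: [0.6, 0.4, -1.7]
width: 0.26
gripper_force: 40.0
```

```bash
cat >> h.py <<'E'
def held(i):
    # tenon check along image column of the held piece: red, pale, black
    c=cv2.cvtColor(i['color'],cv2.COLOR_RGB2HSV)[100:240,318].astype(int); print('V',c[::5,2],'pale rows',((c[:,2]>190)&(c[:,0]<25)).nonzero()[0]+100)
E
python3 - <<'E'
from h import *
s=st(); i=get('wrist'); held(i); i0={'color':cv2.imread('pics/wrist7.png')[:,:,::-1].copy()}; held(i0)
bx,by,t=.4255,.3045,.031
to(bx+.042*np.cos(t),by+.042*np.sin(t),.161,t+np.pi/2)
E
```

```text
t 43.1 p [ 0.6521 -0.0643  0.2127] r [2.108 2.33  0.   ] F [ 0.6  0.4 -1.7] w 23.9 g 40.0
V [ 87  85  86  85 239  45  56  58  38  38  42  41  43  42  86 134 132 132
 132 131 129 129 130 135 132 132 101 130] pale rows [118 119 120 121 122]
V [ 88  90  89  88 242  45  60  48  40  41  36  36  41  44  90 134 133 134
 133 135 131 133 129 139 134 133 112 130] pale rows [118 119 120 121]
psi 1.6707 shift [ 0.3865 -0.1463  0.0511] spin 0.0689 tilt [-0.0013  0.0002]
```

>>> jog_arm:
  moves:
    - [0.04,-0.015,0.0,0.01]
    - [0.08,-0.03,0.0,0.02]
    - [0.12,-0.045,0,0.03]
    - [0.16,-0.06,0,0.04]
    - [0.2,-0.076,0,0.05]
    - [0.24,-0.091,0.0,0.06]
    - [0.28,-0.106,0.0,0.069]
    - [0.32,-0.121,0.01,0.069]
    - [0.36,-0.136,0.02,0.069]
    - [0.3865,-0.146,0.04,0.069]
    - [0.3865,-0.146,0.05,0.069]
    - [0.3865,-0.146,0.05,0.069]

```text
clock: 44.65
position: [0.4679, 0.3043, 0.1612]
ee_rot: [2.187, 2.255, -0.005]
force: [0.3, -0.9, -0.9]
width: 0.258
gripper_force: 40.0
```

Run:
```python
from h import *
s=st(); i=get('wrist')
W=cloud(i)
g=(W[...,2]>0.024)&(W[...,2]<.036)&(W[...,0]>.32)&(W[...,0]<.53)&(W[...,1]>.18)&(W[...,1]<.42)
P=W[g]; print(len(P),cv2.minAreaRect(P[:,:2].astype(np.float32)))
bx,by,t=.4255,.3045,.031
to(bx+.042*np.cos(t),by+.042*np.sin(t),.0235,t+np.pi/2)
```

```text
t 44.65 p [0.4679 0.3043 0.1612] r [ 2.187  2.255 -0.005] F [ 0.3 -0.9 -0.9] w 23.7 g 40.0
3634 ((0.42445966601371765, 0.3308289051055908), (0.16413633525371552, 0.15396255254745483), 1.82068932056427)
psi 1.6002 shift [ 0.0019 -0.001   0.1386] spin -0.0016 tilt [-0.0009 -0.0017]
```

>>> jog_arm:
  moves:
    - [0.002,-0.001,0.03,0]
    - [0.002,-0.001,0.06,0]
    - [0.002,-0.001,0.09,0]
    - [0.002,-0.001,0.105,0]
    - [0.002,-0.001,0.115,0]
    - [0.002,-0.001,0.123,0]
    - [0.002,-0.001,0.13,0]
    - [0.002,-0.001,0.135,0]
    - [0.002,-0.001,0.138,0]
    - [0.002,-0.001,0.138,0]

```text
clock: 45.95
position: [0.4673, 0.3076, 0.0247]
ee_rot: [-2.187, -2.256, 0.0]
force: [-0.1, -0.8, -1.3]
width: 0.257
gripper_force: 40.0
```

>>> jog_arm:
  moves:
    - [0,0,0,0]
    - [0,0,0,0]
    - [0,0,0,0]
    - [0,0,0,0]
  hand: 0.032

```text
clock: 46.45
position: [0.4674, 0.3077, 0.0248]
ee_rot: [2.187, 2.256, 0.0]
force: [-0.6, -0.3, -0.4]
width: 0.351
gripper_force: 0.0
```

>>> jog_arm:
  moves:
    - [0,0,-0.02,0]
    - [0,0,-0.05,0]
    - [0,0,-0.06,0]
    - [0,0,-0.06,0]
    - [0,0,-0.06,0]

```text
clock: 47.08
position: [0.4668, 0.3073, 0.0838]
ee_rot: [-2.187, -2.255, 0.002]
force: [0.8, 0.6, -0.3]
width: 0.347
gripper_force: 0.0
```

Run:
```python
from h import *
s=st()
barrels(get('wrist'),.020,.036,((.33,.52),(.2,.4)),20)
```

```text
t 47.08 p [0.4668 0.3073 0.0838] r [-2.187e+00 -2.255e+00  2.000e-03] F [ 0.8  0.6 -0.3] w 31.9 g 0.0
barrel [185. 205.] 2031 xy 0.3663 0.3199 size 0.0248 0.0651 axis -1.5162
barrel [318. 213.] 2497 xy 0.4667 0.3118 size 0.0235 0.0888 axis -1.5408
barrel [318. 294.] 145 xy 0.4686 0.239 size 0.0133 0.0132 axis 0.9876
```

>>> jog_arm:
  moves:
    - [0,-0.02,0,0]
    - [0,-0.038,0,0]
    - [0,-0.038,0,0]
    - [0,-0.038,0.02,0]
    - [0,-0.038,0.04,0]
    - [0,-0.038,0.055,0]
    - [0,-0.038,0.059,0]
    - [0,-0.034,0.059,0]
    - [0,-0.03,0.059,0]
    - [0,-0.026,0.059,0]
    - [0,-0.022,0.059,0]
    - [0,-0.018,0.059,0]
    - [0,-0.014,0.059,0]
    - [0,-0.011,0.059,0]
    - [0,-0.011,0.059,0]
    - [0,-0.015,0.059,0]
    - [0,-0.02,0.03,0]
    - [0,-0.02,-0.02,0]
    - [0,-0.02,-0.06,0]
    - [0,-0.02,-0.06,0]
  hand: 0
  newtons: 20

```text
clock: 49.62
position: [0.4492, 0.3082, 0.1478]
ee_rot: [2.187, 2.255, 0.01]
force: [-0.0, 0.7, -0.5]
width: 0.005
gripper_force: 0.0
```

Run:
```python
from h import *
s=st()
barrels(get('wrist'),.022,.036,((.33,.52),(.2,.4)),20)
for im in (get('scene'),get('side')): barrels(im,.018,.03,((.4,.6),(-.4,-.1)),20)
to(.472,-.27,.2,-.036)
```

```text
t 49.62 p [0.4492 0.3082 0.1478] r [2.187 2.255 0.01 ] F [-0.   0.7 -0.5] w 0.5 g 0.0
barrel [232. 198.] 1362 xy 0.367 0.3017 size 0.0242 0.0555 axis -1.5435
barrel [353. 198.] 1293 xy 0.4839 0.3049 size 0.0231 0.0573 axis -1.5501
barrel [262. 224.] 186 xy 0.4649 -0.2699 size 0.023 0.1222 axis -0.0568
barrel [352. 288.] 184 xy 0.4831 -0.2739 size 0.0262 0.0764 axis -0.0541
barrel [332. 296.] 38 xy 0.4181 -0.2708 size 0.033 0.0146 axis 0.0802
psi 1.6018 shift [-0.5773  0.0071 -0.0557] spin 1.6378 tilt [-0.0007 -0.0006]
```

>>> jog_arm:
  moves:
    - [-0.02,0,-0.02,0.1]
    - [-0.06,0.001,-0.04,0.23]
    - [-0.1,0.001,-0.055,0.36]
    - [-0.145,0.002,-0.055,0.49]
    - [-0.19,0.002,-0.055,0.62]
    - [-0.235,0.003,-0.055,0.75]
    - [-0.28,0.003,-0.055,0.88]
    - [-0.325,0.004,-0.055,1.01]
    - [-0.37,0.005,-0.055,1.14]
    - [-0.415,0.005,-0.055,1.27]
    - [-0.46,0.006,-0.055,1.4]
    - [-0.505,0.006,-0.055,1.53]
    - [-0.55,0.007,-0.055,1.638]
    - [-0.577,0.007,-0.055,1.638]
    - [-0.577,0.007,-0.055,1.638]
    - [-0.577,0.007,-0.055,1.638]
  hand: 0.06

```text
clock: 51.78
position: [0.4718, -0.2685, 0.1987]
ee_rot: [-3.14, 0.056, 0.003]
force: [1.0, 0.7, -0.8]
width: 0.651
gripper_force: 0.0
```

Run:
```python
from h import *
s=st(); print(np.round(s['joints'],3))
i=get('wrist'); barrels(i)
to(.4724,-.2698,.0155,-.036)
```

```text
t 51.77 p [ 0.4718 -0.2685  0.1987] r [-3.14e+00  5.60e-02  3.00e-03] F [ 1.   0.7 -0.8] w 59.7 g 0.0
[-0.167  0.415  0.808  1.87  -0.352  1.008 -0.816]
barrel [319. 180.] 889 xy 0.4728 -0.2697 size 0.0223 0.0545 axis -0.0308
psi -0.035 shift [0.0007 0.0019 0.1834] spin 0.001 tilt [-0.0015  0.001 ]
```

>>> jog_arm:
  moves:
    - [0.001,0.0005,0.04,-0.004]
    - [0.001,0.0005,0.08,-0.004]
    - [0.001,0.0005,0.12,-0.004]
    - [0.001,0.0005,0.15,-0.004]
    - [0.001,0.0005,0.17,-0.004]
    - [0.001,0.0005,0.184,-0.004]
    - [0.001,0.0005,0.184,-0.004]
    - [0.001,0.0005,0.184,-0.004]

```text
clock: 52.82
position: [0.4737, -0.27, 0.0164]
ee_rot: [3.141, -0.05, 0.001]
force: [0.4, -0.6, 0.3]
width: 0.653
gripper_force: 0.0
```

>>> jog_arm:
  moves:
    - [0,0,0,0]
    - [0,0,0,0]
    - [0,0,0,0]
    - [0,0,0,0]
    - [0,0,0,0]
    - [0,0,0,0]
    - [0,0,-0.04,0]
    - [0,0,-0.08,0]
    - [0,0,-0.12,0]
    - [0,0,-0.16,0]
    - [0,0,-0.2,0]
    - [0,0,-0.2,0]
    - [0,0,-0.2,0]
  hand: 0.01
  newtons: 40

```text
clock: 54.45
position: [0.4729, -0.2694, 0.215]
ee_rot: [-3.14, 0.05, 0.001]
force: [-0.7, -0.2, -1.6]
width: 0.257
gripper_force: 40.0
```

Run:
```python
from h import *
s=st()
to(.6525,-.0635,.22,1.669)
```

```text
t 54.45 p [ 0.4729 -0.2694  0.215 ] r [-3.14e+00  5.00e-02  1.00e-03] F [-0.7 -0.2 -1.6] w 23.6 g 40.0
psi -0.0319 shift [ 0.173  -0.2116 -0.005 ] spin -1.7009 tilt [-0.0007  0.0008]
```

>>> jog_arm:
  moves:
    - [0.016,-0.019,0,-0.155]
    - [0.031,-0.038,0,-0.31]
    - [0.047,-0.058,0,-0.465]
    - [0.063,-0.077,0,-0.62]
    - [0.079,-0.096,0,-0.775]
    - [0.094,-0.115,0,-0.93]
    - [0.11,-0.135,0,-1.085]
    - [0.126,-0.154,0,-1.24]
    - [0.142,-0.173,0,-1.395]
    - [0.157,-0.192,0,-1.55]
    - [0.173,-0.212,0,-1.7]
    - [0.173,-0.212,0,-1.7]
    - [0.173,-0.212,0,-1.7]
    - [0.173,-0.212,0,-1.7]

```text
clock: 56.2
position: [0.6522, -0.0649, 0.2152]
ee_rot: [-2.114, -2.323, 0.002]
force: [0.9, -0.0, -0.8]
width: 0.257
gripper_force: 40.0
```

Run:
```python
from h import *
s=st(); i=get('wrist'); held(i)
W=cloud(i);h=cv2.cvtColor(i['color'],cv2.COLOR_RGB2HSV).astype(int)
m=((h[...,0]<14)|(h[...,0]>170))&(h[...,1]>90)&(abs(W[...,2]-.2)<.04)
v,u=np.nonzero(m); print('held red rows',v.min(),v.max(),'cols',u.min(),u.max())
to(.6525,-.0635,.098,1.669)
```

```text
t 56.2 p [ 0.6522 -0.0649  0.2152] r [-2.114e+00 -2.323e+00  2.000e-03] F [ 0.9 -0.  -0.8] w 23.6 g 40.0
V [ 44  50  57  37  42  40  40  39  39  52 153 235 235 133 130 132 130 128
 133 130 132 131 113 133 132  97 132 128] pale rows [153 154 155 156 157 158 159 160 161 162]
held red rows 161 315 cols 295 339
psi 1.6656 shift [0.0012 0.0004 0.1175] spin -0.0034 tilt [-0.0007 -0.0003]
```

>>> jog_arm:
  moves:
    - [0.001,0,0.03,-0.003]
    - [0.001,0,0.06,-0.003]
    - [0.001,0,0.09,-0.003]
    - [0.001,0,0.11,-0.003]
    - [0.001,0,0.117,-0.003]
    - [0.001,0,0.117,-0.003]

```text
clock: 57.0
position: [0.6528, -0.063, 0.0989]
ee_rot: [2.108, 2.329, -0.0]
force: [0.4, 0.0, -0.3]
width: 0.258
gripper_force: 40.0
```

>>> jog_arm:
  moves:
    - [0,0,0.005,0]
    - [0,0,0.01,0]
    - [0,0,0.014,0]
    - [0,0,0.018,0]
    - [0,0,0.022,0]
    - [0,0,0.026,0]
    - [0,0,0.03,0]
    - [0,0,0.034,0]
    - [0,0,0.037,0]
    - [0,0,0.038,0]
    - [0,0,0.038,0]

```text
clock: 58.38
position: [0.6526, -0.0626, 0.0616]
ee_rot: [-2.107, -2.329, -0.0]
force: [-3.7, 1.8, 11.8]
width: 0.261
gripper_force: 40.0
```

```bash
python3 -c "
from h import *
st()"
```

```text
t 58.38 p [ 0.6526 -0.0626  0.0616] r [-2.107 -2.329 -0.   ] F [-3.7  1.8 11.8] w 24.0 g 40.0
```

Same signature as before. Release and check.

>>> jog_arm:
  moves:
    - [0,0,0,0]
    - [0,0,0,0]
    - [0,0,0,0]
    - [0,0,0,0]
  hand: 0.045

```text
clock: 58.88
position: [0.6527, -0.0627, 0.0605]
ee_rot: [-2.108, -2.329, 0.0]
force: [0.0, 0.2, -1.7]
width: 0.491
gripper_force: 0.0
```

>>> jog_arm:
  moves:
    - [0,0,-0.02,0]
    - [0,0,-0.05,0]
    - [0,0,-0.09,0]
    - [0,0,-0.13,0]
    - [0,0,-0.16,0]
    - [0,0,-0.16,0]

```text
clock: 59.62
position: [0.6544, -0.0632, 0.2251]
ee_rot: [2.105, 2.326, 0.007]
force: [0.6, -0.4, 0.1]
width: 0.492
gripper_force: 0.0
```

Run:
```python
from h import *
s=st()
i=get('wrist'); j=get('side')
barrels(i,.055,.085,((.55,.75),(-.2,.1)),30); barrels(j,.055,.085,((.55,.75),(-.2,.1)),10)
W=cloud(i); h=cv2.cvtColor(i['color'],cv2.COLOR_RGB2HSV).astype(int)
m=((h[...,0]<14)|(h[...,0]>170))&(h[...,1]>90)&(abs(W[...,0]-.652)<.008)&(abs(W[...,1]+.063)<.02)&(W[...,2]>.05); print('barrel top z',np.median(W[m][:,2]))
```

```text
t 59.62 p [ 0.6544 -0.0632  0.2251] r [2.105 2.326 0.007] F [ 0.6 -0.4  0.1] w 45.1 g 0.0
barrel [314. 190.] 1688 xy 0.6527 -0.0742 size 0.0226 0.1257 axis -1.4885
barrel [375. 206.] 215 xy 0.6532 -0.0807 size 0.0255 0.1164 axis -1.522
barrel top z 0.06806628743946212
```

Seated as before; press the pedal.

>>> jog_arm:
  moves:
    - [0.05,0,0,0]
    - [0.1,0,0,0]
    - [0.15,0,0,0]
    - [0.2,-0.001,0,0]
    - [0.24,-0.001,0,0]
    - [0.259,-0.001,0,0]
    - [0.259,-0.001,0.03,0]
    - [0.259,-0.001,0.055,0]
    - [0.259,-0.001,0.055,0]
    - [0.259,-0.001,0.055,0]
  hand: 0
  newtons: 20

```text
clock: 60.98
position: [0.6265, 0.194, 0.1665]
ee_rot: [2.109, 2.328, 0.0]
force: [0.2, -0.2, 0.7]
width: 0.006
gripper_force: 0.0
```

>>> jog_arm:
  moves:
    - [0,0,0.01,0]
    - [0,0,0.018,0]
    - [0,0,0.026,0]
    - [0,0,0.034,0]
    - [0,0,0.042,0]
    - [0,0,0.05,0]
    - [0,0,0.058,0]
    - [0,0,0.066,0]
    - [0,0,0.074,0]
    - [0,0,0.082,0]
    - [0,0,0.088,0]
    - [0,0,0.089,0]
    - [0,0,0.089,0]
    - [0,0,0.089,0]

```text
clock: 62.72
position: [0.6271, 0.1955, 0.0839]
ee_rot: [2.108, 2.329, 0.008]
force: [-21.2, -3.6, 66.3]
width: 0.005
gripper_force: 31.4
```

>>> jog_arm:
  moves:
    - [0,0,-0.01,0]
    - [0,0,-0.03,0]
    - [0,0,-0.055,0]
    - [0,0,-0.08,0]
    - [0,0,-0.11,0]
    - [0,0,-0.14,0]
    - [0,0,-0.145,0]
    - [0,0,-0.145,0]

```text
clock: 63.72
position: [0.6257, 0.1948, 0.2211]
ee_rot: [-2.107, -2.329, 0.001]
force: [0.5, 0.3, 0.3]
width: 0.005
gripper_force: 0.0
```

Run:
```python
from h import *
st(); tread(); to(.6525,-.0645,.2,1.669)
```

```text
t 63.73 p [0.6257 0.1948 0.2211] r [-2.107e+00 -2.329e+00  1.000e-03] F [0.5 0.3 0.3] w 0.5 g 0.0
tread [0.62479524 0.19188951 0.1472839 ]
pale pixels 0
psi 1.6708 shift [-0.2606  0.0011  0.0206] spin 0.0018 tilt [-0.0016 -0.0006]
```

>>> jog_arm:
  moves:
    - [-0.05,0,0,0]
    - [-0.1,0,0,0]
    - [-0.15,0,0,0]
    - [-0.2,0,0,0]
    - [-0.24,0,0,0]
    - [-0.26,0,0,0]
    - [-0.26,0,0.04,0]
    - [-0.26,0,0.08,0]
    - [-0.26,0,0.12,0]
    - [-0.26,0,0.145,0]
    - [-0.26,0,0.159,0]
    - [-0.26,0,0.159,0]
    - [-0.26,0,0.159,0]
  hand: 0.045

```text
clock: 65.4
position: [0.6527, -0.0636, 0.0637]
ee_rot: [2.107, 2.329, 0.002]
force: [0.5, -0.1, 0.4]
width: 0.491
gripper_force: 0.0
```

>>> jog_arm:
  moves:
    - [0,0,0,0]
    - [0,0,0,0]
    - [0,0,0,0]
    - [0,0,0,0]
    - [0,0,0,0]
    - [0,0,-0.004,0]
    - [0,0,-0.01,0]
    - [0,0,-0.016,0]
    - [0,0,-0.022,0]
    - [0,0,-0.03,0]
    - [0,0,-0.05,0]
    - [0,0,-0.08,0]
    - [0,0,-0.11,0]
    - [0,0,-0.14,0]
    - [0,0,-0.15,0]
    - [0,0,-0.15,0]
  hand: 0.01
  newtons: 40

```text
clock: 67.4
position: [0.6518, -0.0638, 0.2128]
ee_rot: [2.108, 2.329, 0.0]
force: [-0.4, 1.0, -1.2]
width: 0.255
gripper_force: 40.0
```

Run:
```python
from h import *
s=st(); i=get('wrist'); held(i)
to(.4255,.3045,.161,.031+np.pi/2)
```

```text
t 67.4 p [ 0.6518 -0.0638  0.2128] r [2.108 2.329 0.   ] F [-0.4  1.  -1.2] w 23.4 g 40.0
V [ 87  87  89  89 240  36  53  66  40  42  40  39  41  40  88 132 132 133
 133 128 133 131 129 127 129 127  92 129] pale rows [119 120 121 122 123]
psi 1.6708 shift [ 0.3889 -0.1879  0.0512] spin 0.069 tilt [-0.0012  0.0002]
```

>>> jog_arm:
  moves:
    - [0.04,-0.019,0.0,0.01]
    - [0.08,-0.039,0.0,0.02]
    - [0.12,-0.058,0,0.03]
    - [0.16,-0.077,0,0.04]
    - [0.2,-0.097,0,0.05]
    - [0.24,-0.116,0.0,0.06]
    - [0.28,-0.135,0.0,0.069]
    - [0.32,-0.155,0.01,0.069]
    - [0.36,-0.174,0.02,0.069]
    - [0.389,-0.188,0.04,0.069]
    - [0.389,-0.188,0.05,0.069]
    - [0.389,-0.188,0.05,0.069]

```text
clock: 68.95
position: [0.4255, 0.3032, 0.1613]
ee_rot: [2.187, 2.255, -0.005]
force: [0.4, -0.4, -0.8]
width: 0.257
gripper_force: 40.0
```

Run:
```python
from h import *
s=st(); i=get('wrist'); barrels(i,.018,.036,((.33,.52),(.2,.4)),20); barrels(get('scene'),.018,.036,((.33,.52),(.2,.4)),20)
to(.4255,.3045,.0235,.031+np.pi/2)
```

```text
t 68.95 p [0.4255 0.3032 0.1613] r [ 2.187  2.255 -0.005] F [ 0.4 -0.4 -0.8] w 23.6 g 40.0
barrel [261. 188.] 1751 xy 0.3671 0.3014 size 0.024 0.1037 axis -1.5299
barrel [375. 187.] 1731 xy 0.484 0.3047 size 0.0233 0.1037 axis -1.5496
barrel [436. 185.] 176 xy 0.3684 0.2876 size 0.0231 0.1273 axis -1.548
barrel [446. 217.] 203 xy 0.4894 0.2913 size 0.0254 0.1296 axis -1.4906
psi 1.5999 shift [ 0.0013 -0.0012  0.1391] spin -0.0019 tilt [-0.0001 -0.0008]
```

>>> jog_arm:
  moves:
    - [0,0,0.03,0]
    - [0,0,0.06,0]
    - [0,0,0.09,0]
    - [0,0,0.105,0]
    - [0,0,0.115,0]
    - [0,0,0.123,0]
    - [0,0,0.13,0]
    - [0,0,0.135,0]
    - [0,0,0.138,0]
    - [0,0,0.138,0]

```text
clock: 70.3
position: [0.426, 0.3045, 0.0247]
ee_rot: [-2.187, -2.256, 0.0]
force: [-0.2, -0.1, -0.9]
width: 0.257
gripper_force: 40.0
```

>>> jog_arm:
  moves:
    - [0,0,0,0]
    - [0,0,0,0]
    - [0,0,0,0]
    - [0,0,0,0]
  hand: 0.034

```text
clock: 70.8
position: [0.4261, 0.3046, 0.0248]
ee_rot: [-2.187, -2.256, -0.0]
force: [0.1, 0.1, -0.5]
width: 0.372
gripper_force: 0.0
```

>>> jog_arm:
  moves:
    - [0,0,-0.02,0]
    - [0,0,-0.05,0]
    - [0,0,-0.09,0]
    - [0,0,-0.13,0]
    - [0,0,-0.17,0]
    - [0,0,-0.2,0]
    - [0,0,-0.2,0]
    - [0,0,-0.2,0]

```text
clock: 71.8
position: [0.4256, 0.3042, 0.2241]
ee_rot: [-2.187, -2.255, 0.001]
force: [-1.0, 0.2, -0.5]
width: 0.369
gripper_force: 0.0
```

Run:
```python
from h import *
s=st(); tread()
i=get('wrist'); k=get('scene'); j=get('side'); barrels(i,.022,.036,((.33,.52),(.2,.4)),20)
a=cv2.resize(i['color'][60:340,160:480],(440,385)); b=cv2.resize(j['color'][120:250,200:380],(360,385),interpolation=cv2.INTER_CUBIC)
cv2.imwrite('pics/end.png',np.hstack([a,b])[:,:,::-1])
```

```text
t 71.8 p [0.4256 0.3042 0.2241] r [-2.187e+00 -2.255e+00  1.000e-03] F [-1.   0.2 -0.5] w 33.9 g 0.0
tread [0.62465796 0.19351152 0.14719118]
pale pixels 0
barrel [318. 179.] 821 xy 0.4261 0.3032 size 0.0225 0.0572 axis -1.548
barrel [366. 178.] 850 xy 0.4842 0.3047 size 0.0236 0.0579 axis -1.563
barrel [270. 178.] 866 xy 0.3669 0.3016 size 0.0241 0.0554 axis -1.5349
barrel [273. 224.] 77 xy 0.3696 0.2412 size 0.0114 0.0163 axis -1.4727
barrel [363. 224.] 77 xy 0.4857 0.2443 size 0.0154 0.0116 axis 1.3608
barrel [318. 226.] 87 xy 0.4279 0.2402 size 0.0104 0.0167 axis -1.5438
```

View pics/end.png

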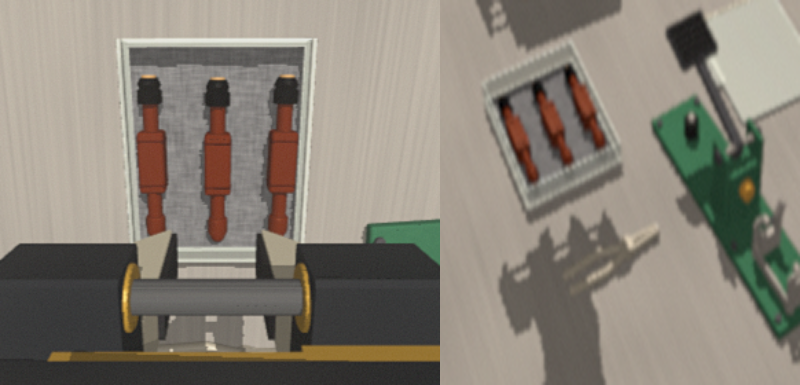

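All three leaders lie flat side by side in the box at (150,155), (217,160) and (284,158), with their caps home. The pedal is up and the pliers are in place.

```bash
python3 -c "
from h import *
print(arm.sign_off())"
```

```text
the job is handed in; nothing more can be done
None
```

I drove all three caps home on the pedal press and laid the pieces flat, side by side, on the box floor; the job is handed in at about 72 s on the robot's clock, with no verdict returned.

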